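# Turn a leaf of the bench procedure book

### The job

Turn the procedure book on the sloping rest to its next leaf, using fingertip pushes only and gripping nothing. First push the right-hand wire keeper off the page until it lies along the front ledge; then raise the top leaf by its own tab, leaving the leaf below it down, and push it over the wire spine so that it lies flat on the left-hand pages; last, push the left-hand keeper in over the turned leaf until it points straight up the page. Leave the right keeper out, and do not disturb the glassware and other things around the book.

Things in the scene. Friction and masses are not known exactly. Their poses are not given: they have to be found in the camera images.
- rest: Fixed plywood book rest, a wire-bound book of rigid cards open on it. Origin on the bench under the spine's middle; x up the page (away from the reader), y to the reader's left. Its board, 300 mm wide, rises 12 degrees (0.209 rad) towards +x. Below, v = distance up the slope, l = to the left (y), w = square to the board, from point board (body axes turned by -0.209 about y)
- board (a point): centre line of the board's top face, v = l = w = 0, 42 mm above the rest's origin. Board l +-150 mm, v -136 to 118; ledge at its lower edge v -136 to -106, 12 mm high. Fixed pages cover l 6 to 152 mm on both sides, v +-105, up to w 13.5. Fixed tabs of other leaves stick out at v 78 on the left and v -78 on the right
- spine (a point): middle of the spine (v 0, l 0, w 17 mm): the axis that the leaves turn about, along v. Black wire loops of 13 mm radius stand round it for v +-100
- leaf (a joint): top leaf, a rigid card 210 (along v) x 146 x 3 mm, about 0.12 kg, turning about the spine: 0 = flat on the right-hand pages, pi/2 = square to the board, pi = flat on the left-hand pages (stops at 0 and pi). It falls to whichever side it leans. On the right its under side is at w 17.25. It reaches 154 mm from the axis, its tab 172 mm
- leaf_tab (a point): on the top leaf's tab, 163 mm from the spine axis at v = 26, mid thickness. The tab is 44 mm long (v 4 to 48), 3 mm thick, projects 18 mm past the leaf's edge and 22 mm past the board's, with about 60 mm of free height between it and the bench on the right
- next_leaf (a joint): the leaf below it, of the same size, that must stay down: 0 = flat on the right-hand pages
- next_leaf_tab (a point): on the tab of that next leaf, 163 mm from the axis at v = -26 mm (tab v -48 to -4), 3.5 mm lower than the top leaf's tab
- right_keeper (a joint): right page keeper: a wire arm turning about a pin square to the board at v -126, l -75 mm on the ledge; 0 = straight up the page (+v) over the leaf, grows as it swings out to the right, pi/2 = along the ledge; stops -0.15 and 1.9. About 0.4 N at the cap moves it; it stays where left. Past about 1.4 it is clear of the leaf
- right_keeper_cap (a point): middle of the upright black cap at the arm's end, 70 mm from the pin: 13 mm diameter, 26 mm tall (w 22.5 to 48.5 mm above the board, point at w 37.5); the wire arm is 5 mm thick, at w 25.5
- left_keeper (a joint): left page keeper, its mirror image: pin at v = -126, l = +75 mm; 0 = points straight up the page over the left-hand pages, grows as it swings out to the left, pi/2 = along the ledge; stops at -0.15 and 1.9. It starts swung out
- left_keeper_cap (a point): middle of the left keeper's cap, 70 mm from its pin, 13 mm diameter, 26 mm tall (w 19 to 45 mm above the board, point at w 34); wire arm at w 22
- stopper: bystander: brown rubber stopper, 32 mm diameter, 28 mm tall, in front of the rest; origin under its foot
- beaker: bystander: small glass beaker, 52 mm diameter, 70 mm tall, left of the book
- amber_bottle: bystander: amber bottle with black cap, 48 mm diameter, 85 mm tall, right of the book near its lower corner
- dish: bystander: shallow glass dish, 84 mm diameter, 16 mm tall, right of the book near its upper corner
- flask: bystander: conical glass flask, 70 mm diameter, 96 mm tall, beyond the book
- white_bottle: bystander: white plastic bottle, 60 mm diameter, 115 mm tall, beyond the book
- cylinder: bystander: glass measuring cylinder on a white foot, foot 52 mm diameter, 125 mm tall, beyond the book
- spatula: bystander: thin steel laboratory spatula, 150 mm long, lying left of the book near its lower corner

How it is judged:
By the outcome, as a careful person would: the job done as asked, in the order asked, and still so for the second after the job is handed in, with the robot touching nothing.
It also fails if it takes over 54 s, if anything falls off the work surface, if the arm or the gripper's body presses on something with over 40 N, if the wrist force passes 120 N, or if a joint passes its speed limit or range.

### The arm

A 6-joint arm with a two-finger parallel gripper is mounted at the origin on the work surface. World frame = base frame: x ahead of the robot, y to its left, z up, the work surface at z = 0. Lengths are in m, angles in rad, forces in N, time in s.
With the tool pointing down it reaches from about 0.35 to 0.975 m from the base axis. Payload 4.9 kg.
Tool frame: the origin (TCP) lies at the very end of the fingers, on their centre line; the grasp point (between the pads) lies 19 mm behind it (manip.hold_point_z is the distance from the TCP to the grasp point, in m); z points along the fingers, x is the direction in which the jaws open and shut, and the axes are right-handed (so a half turn about z gives the same grasp; the last joint's range is limited). The gripper opens to 85 mm and grips with 20 to 120 N. Pads are 22 mm wide; open, the fingers measure 114 mm over their backs; the gripper's body (76 mm by 85 mm) begins 54 mm behind the grasp point. The pads swing forward as they close: fully open they stand 13 mm farther back than shut.
Start: joints at [-1.264, 0.053, 1.613, -0, 1.476, -0.119], TCP at [0.258, -0.569, 0.231] pointing down, gripper open.
Joint ranges: [-3.01, 3.01], [-1.01, 2.22], [0.06, 2.58], [-1.02, 4.17], [0.09, 2.62], [-3.14, 3.14]. Speed limits (rad/s): [2.57, 2.57, 3.14, 3.14, 3.14, 3.14].

### API

Orientations are given as a unit quaternion [w, x, y, z].
In Python, from plant import manip gives the robot as it stands.
- The arm moves only by the shell command python3 -m handwheel 'ROWS' [OPENING]. ROWS is JSON, a list of rows, each an object of numbers: "dx", "dy", "dz": the shift along the tool's x, y, z in m; "ax", "ay", "az": the turn, a rotation vector about the tool's x, y, z in rad. In form: [{"dx": .., "dy": .., "dz": .., "ax": .., "ay": .., "az": ..}, ...]. A call has 1 to 5 rows; each row is the pose to reach, as a shift and turn from the pose commanded when the call began, along the tool's axes at that moment; what a row does not reach only later rows make up. A row lasts 1/8 s, in which the tool goes at most 62.5 mm and 10.7 degrees, less where a joint would pass 70% of its speed; a pose out of reach is approached as far as the arm can. A call with a gripper value outside its range is refused whole. OPENING is the closure in counts, from 0 (fully open) to 255 (shut), set as the call begins (- or left out, the last holds). The fingers move at their own pace and stop on an object; the grip force is fixed at half the most. Time passes only in rows, so rows that repeat a pose let the fingers close. It gives the time, the measured TCP pose, the force and the opening at its end, in the units of the state.
- manip.state(): the state, without advancing time (a new reading comes with each control period).
- manip.grab_frame(name): name is "scene" or "top" or "wrist"; returns a dict with "image" (420x560x3 uint8, blue, green, red), "z_map" (420x560 float32, m along the optical axis (not along the pixel's ray), 0 where there is no reading), "K" (3x3 intrinsics, pixels), "xyz" and "rotation" of the camera in the world. Camera axes: x right, y up, looking along -z (the intrinsics and any distortion apply to the point x, -y, -z); pixel columns grow to the right and rows downward; lengths in m; the calibration is good to about 2 mm. A picture is of the moment at which its call begins.
- manip.job_done(): hands the job in, once; it reports no verdict.
The state is a dict: "time": time; "joint_pos": joint angles; "joint_vel": joint speeds; "joint_efforts": joint torques, N m; "tool_pos": TCP position; "tool_rot": TCP orientation; "contact_force": force on the tool from outside, world axes, zero at the start; "ft_torque": the same for the moment, N m; "gripper_width": opening from 0.0 (shut) to 1.0 (fully open).
Only numpy, scipy, OpenCV 4.12 (cv2) and the standard library are available. Lean on these libraries where they do the work, as an engineer would, in place of code of your own. Each camera call takes 0.05 s, during which the arm holds its last target.

## Working session

There is one attempt and no reset: what is moved stays moved. The work goes in short steps, Python scripts to look and compute and a shell command to move; the robot and the scene stay as the last step left them, time stands still between calls to the robot, and variables do not carry over. Pictures are saved under pics/ and viewed, and the job is handed in when it is done.

```bash
ls; mkdir -p pics; python3 - <<'E'
from plant import manip
import cv2,numpy as np
print(manip.state())
for n in("scene","top","wrist"):
    f=manip.grab_frame(n);cv2.imwrite(f"pics/a_{n}.png",f["image"]);print(n,f["K"].tolist(),f["xyz"],f["rotation"])
    np.savez(f"pics/a_{n}.npz",**{k:np.array(v) for k,v in f.items()})
E
```

```text
pics
{'time': 0.0, 'joint_pos': array([-1.26403055e+00,  5.33591345e-02,  1.61431491e+00,  8.41041471e-06,
        1.47602165e+00, -1.18979860e-01]), 'joint_vel': array([ 1.35074177e-03, -6.17462228e-04,  1.00071666e-03,  6.55332021e-04,
       -9.37254792e-04, -8.35744699e-05]), 'joint_efforts': array([ 7.06800220e-04, -3.93682480e+01, -3.70172954e+01, -7.93992149e-05,
        7.14976384e-03, -7.67471931e-06]), 'tool_pos': array([ 0.257945  , -0.56858819,  0.23004913]), 'tool_rot': array([-6.73777607e-04,  8.40534853e-01, -5.41756454e-01, -8.07304966e-04]), 'contact_force': array([ 0.92914091,  1.07948179, -0.22524219]), 'ft_torque': array([ 0.05004583,  0.03213965, -0.00132731]), 'gripper_width': 0.9999783187771478}
scene [[457.38963010466233, 0.0, 279.33419900763084], [0.0, 457.38963010466233, 212.22905148460234], [0.0, 0.0, 1.0]] [0.8528556  0.4137822  0.84471107] [0.2865007  0.09108615 0.26649771 0.91575086]
top [[381.4988754809055, 0.0, 282.750072273969], [0.0, 381.4988754809055, 209.8808219289886], [0.0, 0.0, 1.0]] [0.51115915 0.02190061 0.99919943] [ 0.71244677  0.02731693 -0.03025479 -0.70054124]
wrist [[337.16392418564936, 0.0, 281.49472633697985], [0.0, 337.16392418564936, 205.97195157391366], [0.0, 0.0, 1.0]] [ 0.3242151  -0.5395681   0.37372969] [ 0.8316183  -0.12111425  0.0793007  -0.53614713]
```

View pics/a_top.png

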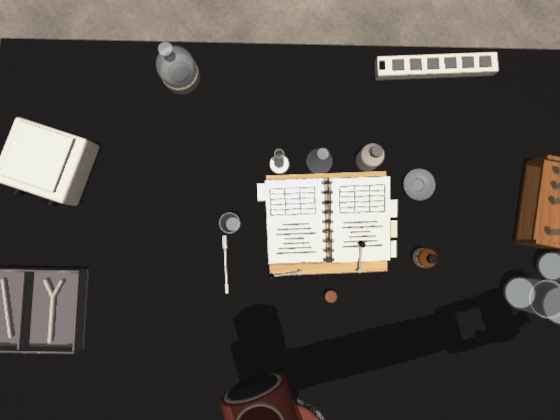

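View pics/a_scene.png

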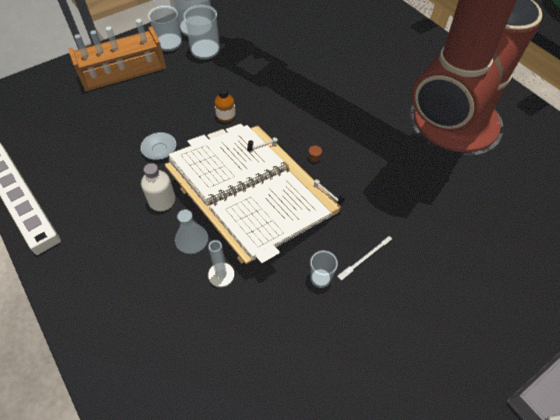

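```bash
cat > h.py <<'E'
import numpy as np,cv2
from scipy.spatial.transform import Rotation as R
def rot(q): return R.from_quat([q[1],q[2],q[3],q[0]]).as_matrix()
def load(n):
    return dict(np.load(n))
def px2w(f,u,v,z=None):
    u_=int(round(u));v_=int(round(v))
    if z is None: z=f["z_map"][v_,u_]
    K=f["K"];x=(u-K[0,2])/K[0,0]*z;y=(v-K[1,2])/K[1,1]*z
    return rot(f["rotation"])@np.array([x,-y,-z])+f["xyz"]
def px2h(f,u,v,h):
    a=px2w(f,u,v,1.0);o=f["xyz"];d=a-o
    return o+d*(h-o[2])/d[2]
def w2px(f,p):
    c=rot(f["rotation"]).T@(np.asarray(p)-f["xyz"]);K=f["K"]
    return np.array([K[0,2]+K[0,0]*c[0]/-c[2],K[1,2]+K[1,1]*-c[1]/-c[2]])
E
python3 - <<'E'
import cv2
a=cv2.imread('pics/a_top.png');cv2.imwrite('pics/a_top2.png',cv2.resize(a[100:350,130:430],None,fx=2.4,fy=2.4,interpolation=cv2.INTER_CUBIC))
E
```

```text
(no output)
```

View pics/a_top2.png

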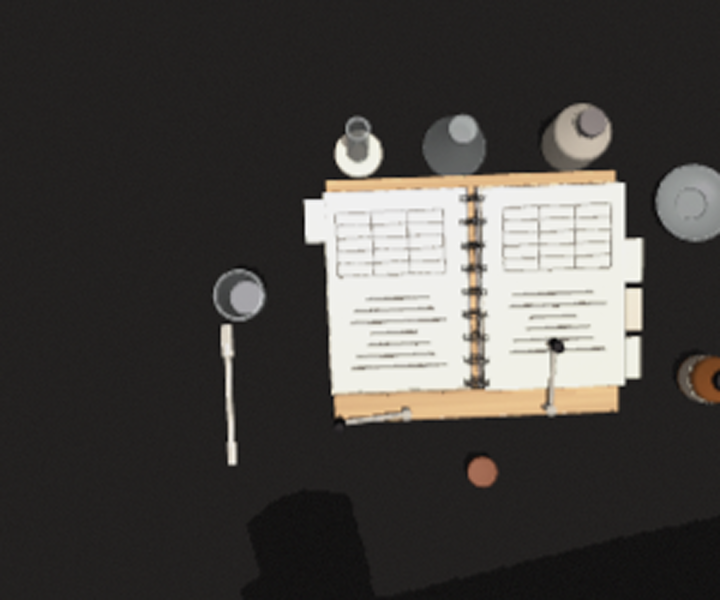

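```bash
cat >> h.py <<'E'
A=0.209
def rest2w(P,pose):
    # P rows (v,l,w) ; pose x,y,yaw
    P=np.atleast_2d(P).astype(float)
    v,l,w=P.T
    b=np.stack([v*np.cos(A)-w*np.sin(A), l, 0.042+v*np.sin(A)+w*np.cos(A)],1)
    return b@R.from_euler('z',pose[2]).as_matrix().T+np.array([pose[0],pose[1],0])
def w2rest(p,pose):
    b=(np.atleast_2d(p)-np.array([pose[0],pose[1],0.042]))@R.from_euler('z',pose[2]).as_matrix()
    return np.stack([b[:,0]*np.cos(A)+b[:,2]*np.sin(A),b[:,1],-b[:,0]*np.sin(A)+b[:,2]*np.cos(A)],1)
E
python3 - <<'E'
from h import *
from scipy.optimize import least_squares
f=load('pics/a_top.npz')
M=np.array([[.118,.15,0],[.118,-.15,0],[-.136,.15,.012],[-.136,-.15,.012],[.048,-.172,.0187],[.004,-.172,.0187]])
px=np.array([[327,181],[615,171],[336,424],[618,411],[643,238],[643,282]])/2.4+[130,100]-.3
def res(p): return np.concatenate([w2px(f,q)-u for q,u in zip(rest2w(M,p),px)])
s=least_squares(res,[.5,0,0]);print(s.x,s.fun.reshape(-1,2).round(2))
np.save('pose0.npy',s.x)
for n in ('top','scene'):
    g=load(f'pics/a_{n}.npz')
    # depth check
    S=3 
    c=w2px(g,rest2w([[0,0,.017]],s.x)[0]);x0=int(c[0])-125;y0=int(c[1])-95
    im=cv2.resize(g["image"][y0:y0+190,x0:x0+260],None,fx=3,fy=3,interpolation=cv2.INTER_CUBIC)
    pts=list(M)+[[-.105,.152,.0135],[.105,.152,.0135],[0,0,.017],[.1,0,.017],[-.1,0,.017],[.026,-.163,.01875],[-.126,-.075,.0255],[-.126,.075,.022]]
    for q in rest2w(pts,s.x):
        u=(w2px(g,q)-[x0,y0]+.5)*3-.5
        cv2.circle(im,tuple(int(round(t)) for t in u),2,(0,0,255),-1)
    cv2.imwrite(f'pics/b_{n}.png',im);print(n,x0,y0)
E
```

```text
[ 0.56578399 -0.09295545  0.05486319] [[-0.63 -0.02]
 [ 0.44 -0.33]
 [-0.29 -0.21]
 [ 0.7   0.58]
 [-0.08  0.28]
 [-0.12 -0.31]]
top 202 126
scene 124 86
```

View pics/b_top.png

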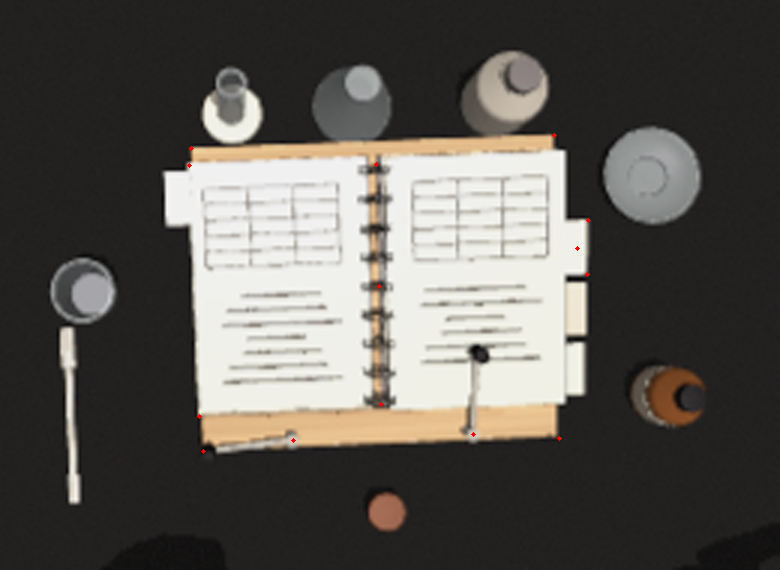

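View pics/b_scene.png

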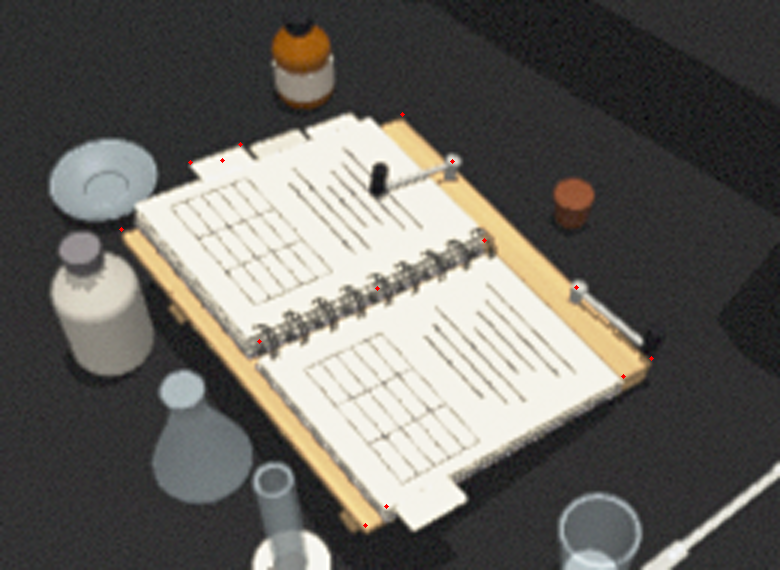

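```bash
cat >> h.py <<'E'
from plant import manip
pose=np.load('pose0.npy')
def plan(targets,Rt=None):
    """targets in world; prints tool-frame deltas from current pose"""
    s=manip.state();T=rot(s['tool_rot']);p=s['tool_pos']
    for i,t in enumerate(np.atleast_2d(targets)):
        d=T.T@(t-p); r=Rt if Rt is not None and np.ndim(Rt)==2 else (Rt[i] if Rt is not None else T)
        a=R.from_matrix(T.T@r).as_rotvec()
        print(i,'d',d.round(4),'a',a.round(4),'|d|',np.linalg.norm(d).round(3),'deg',np.degrees(np.linalg.norm(a)).round(1))
def frame(zt,xhint):
    z=np.array(zt,float);z/=np.linalg.norm(z);x=np.array(xhint,float);x-=z*(x@z);x/=np.linalg.norm(x)
    return np.stack([x,np.cross(z,x),z],1)
def st():
    s=manip.state();T=rot(s['tool_rot']);print('t',round(s['time'],2),'tcp',s['tool_pos'].round(4),'rest',(w2rest(s['tool_pos'],pose)[0]*1e3).round(1),'\nz',T[:,2].round(3),'x',T[:,0].round(3),'F',s['contact_force'].round(1),'q',s['joint_pos'].round(3),'g',round(s['gripper_width'],3))
def snap(n,tag):
    f=manip.grab_frame(n);np.savez(f'pics/{tag}.npz',**{k:np.array(v) for k,v in f.items()});return f
def crop(f,tag,c,half=(60,45),S=6):
    u=w2px(f,c);x0=int(max(0,u[0]-half[0]));y0=int(max(0,u[1]-half[1]))
    im=f["image"][y0:y0+2*half[1],x0:x0+2*half[0]]
    cv2.imwrite(f'pics/{tag}.png',cv2.resize(im,None,fx=S,fy=S,interpolation=cv2.INTER_CUBIC));print(tag,x0,y0,S)
E
python3 - <<'E'
from h import *
st()
s=manip.state();T=rot(s['tool_rot'])
g=load('pics/a_wrist.npz')
print('cam in tool',T.T@(g['xyz']-s['tool_pos']),'cam look in tool',T.T@rot(g['rotation'])@[0,0,-1])
f=load('pics/a_top.npz')
for n,u,v,h in [('rcap',480,354,None),('stopper',387,511,.028),('amber',690,397,.085),('dish',652,175,.016)]:
    uu=(u+.5)/3-.5+202;vv=(v+.5)/3-.5+126
    if h is None:
        p=rest2w([[-.056,-.075,.0485]],pose)[0];h=p[2]
    p=px2h(f,uu,vv,h);print(n,p.round(4),(w2rest(p,pose)*1e3).round(1))
g=load('pics/a_scene.npz')
for n,u,v,h in [('rcap',380,170,.0485*.98+.042-.056*.2),('amberfoot',303,95,.01),('lcap',652,340,None)]:
    uu=(u+.5)/3-.5+124;vv=(v+.5)/3-.5+86
    if h is None: h=.042-.126*.2+.034
    p=px2h(g,uu,vv,h);print(n,p.round(4),(w2rest(p,pose)*1e3).round(1))
Rz=R.from_euler('z',pose[2]).as_matrix()
plan(rest2w([[-.056,-.045,.09]],pose),frame([0,0,-1],Rz@[0,-1,0]))
plan(rest2w([[-.056,-.045,.09]],pose),frame([0,0,-1],Rz@[1,0,0]))
E
```

```text
t 0.15 tcp [ 0.258  -0.5687  0.2303] rest [-287.1 -458.2  253.4] 
z [-0.     0.002 -1.   ] x [ 0.413 -0.911 -0.002] F [ 0.1 -0.   0.2] q [-1.264  0.053  1.614 -0.     1.476 -0.119] g 1.001
cam in tool [ 0.00055748 -0.07236463 -0.14337755] cam look in tool [-5.92645296e-04  2.86638686e-01  9.58038576e-01]
rcap [ 0.508  -0.1727  0.0778] [[-53.3 -76.4  47.9]]
stopper [ 0.3757 -0.1053  0.028 ] [[-189.2   -1.9   25.8]]
amber [ 0.4768 -0.3382  0.085 ] [[ -91.2 -240.    63.3]]
dish [ 0.6651 -0.3352  0.016 ] [[  78.6 -247.4  -43.3]]
rcap [ 0.5095 -0.1696  0.0783] [[-51.5 -73.4  48.1]]
amberfoot [ 0.487  -0.3266  0.01  ] [[ -96.2 -229.   -12.3]]
lcap [0.4252 0.0489 0.0508] [[-127.9  149.3   36.1]]
0 d [-0.2907 -0.392   0.1124] a [1.000e-04 1.600e-03 3.709e-01] |d| 0.501 deg 21.3
0 d [-0.2907 -0.392   0.1124] a [-1.1000e-03  1.3000e-03 -1.1999e+00] |d| 0.501 deg 68.7
```

```bash
python3 -m handwheel '[{"dx":-0.058,"dy":-0.078,"dz":0.0,"az":-0.18},{"dx":-0.116,"dy":-0.157,"dz":0.0,"az":-0.36},{"dx":-0.16,"dy":-0.2,"az":-0.54},{"dx":-0.2,"dy":-0.26,"az":-0.72},{"dx":-0.23,"dy":-0.31,"az":-0.9}]' 255
python3 - <<'E'
from h import *
st()
Rz=R.from_euler('z',pose[2]).as_matrix()
plan(rest2w([[-.056,-.049,.08]],pose),frame([0,0,-1],Rz@[1,0,0]))
E
```

```text
t 0.15 tcp [ 0.258  -0.5687  0.2303] rest [-287.1 -458.2  253.4] 
z [-0.     0.002 -1.   ] x [ 0.413 -0.911 -0.002] F [ 0.1 -0.   0.2] q [-1.264  0.053  1.614 -0.     1.476 -0.119] g 1.001
0 d [-0.2862 -0.3925  0.1222] a [-1.1000e-03  1.3000e-03 -1.1999e+00] |d| 0.501 deg 68.7invalid input at $[0]: expected keys dx, dy, dz, ax, ay, az
```

```bash
python3 -m handwheel '[{"dx":-0.05,"dy":-0.03,"dz":0.0,"ax":0,"ay":0,"az":-0.18},{"dx":-0.09,"dy":-0.08,"dz":0.0,"ax":0,"ay":0,"az":-0.36},{"dx":-0.13,"dy":-0.13,"dz":0,"ax":0,"ay":0,"az":-0.54},{"dx":-0.16,"dy":-0.18,"dz":0,"ax":0,"ay":0,"az":-0.72},{"dx":-0.19,"dy":-0.23,"dz":0,"ax":0,"ay":0,"az":-0.9}]' 255
cat > s1.py <<'E'
from h import *
st()
Rz=R.from_euler('z',pose[2]).as_matrix()
plan(rest2w([[-.056,-.049,.08]],pose),frame([0,0,-1],Rz@[1,0,0]))
E
python3 s1.py
```

```text
time: 0.78
tool_pos: [0.3897, -0.2992, 0.2311]
tool_rot: [0.0, 0.993, -0.119, 0.0]
contact_force: [1.0, -0.5, -0.3]
gripper_width: -0.004
t 0.78 tcp [ 0.3897 -0.2992  0.2311] rest [-143.8 -196.3  223.8] 
z [ 0. -0. -1.] x [ 0.971 -0.237  0.   ] F [ 1.  -0.5 -0.3] q [-0.806 -0.276  1.916  0.     1.501 -0.567] g -0.004
0 d [ 0.068  -0.1745  0.1225] a [ 1.000e-04 -3.000e-04 -2.942e-01] |d| 0.224 deg 16.9
```

```bash
python3 -m handwheel '[{"dx":0.017,"dy":-0.044,"dz":0.03,"ax":0,"ay":0,"az":-0.15},{"dx":0.034,"dy":-0.088,"dz":0.06,"ax":0,"ay":0,"az":-0.294},{"dx":0.05,"dy":-0.13,"dz":0.09,"ax":0,"ay":0,"az":-0.294},{"dx":0.068,"dy":-0.1745,"dz":0.1225,"ax":0,"ay":0,"az":-0.294},{"dx":0.068,"dy":-0.1745,"dz":0.1225,"ax":0,"ay":0,"az":-0.294}]'
cat > s2.py <<'E'
from h import *
st()
f=snap('top','c_top'); crop(f,'c_top',rest2w([[-.07,-.06,.03]],pose)[0])
f=snap('scene','c_sc'); crop(f,'c_sc',rest2w([[-.07,-.06,.06]],pose)[0])
plan(rest2w([[-.056,-.049,.031]],pose))
E
python3 s2.py
```

```text
time: 1.4
tool_pos: [0.4961, -0.1449, 0.105]
tool_rot: [-0.002, 1.0, 0.027, -0.003]
contact_force: [0.5, 0.4, 1.0]
gripper_width: -0.001
t 1.4 tcp [ 0.4961 -0.1449  0.105 ] rest [-57.8 -48.1  76.7] 
z [-0.006  0.003 -1.   ] x [ 0.999  0.053 -0.006] F [0.5 0.4 1. ] q [-0.429 -0.088  1.971  0.     1.266 -0.482] g -0.001
c_top 293 204 6
c_sc 201 94 6
0 d [ 0.0103 -0.0022  0.0476] a [0. 0. 0.] |d| 0.049 deg 0.0
```

View pics/c_sc.png

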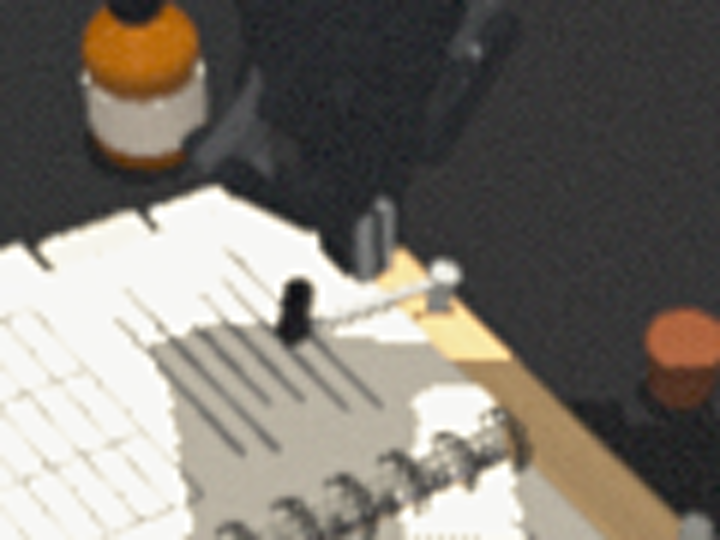

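View pics/c_top.png

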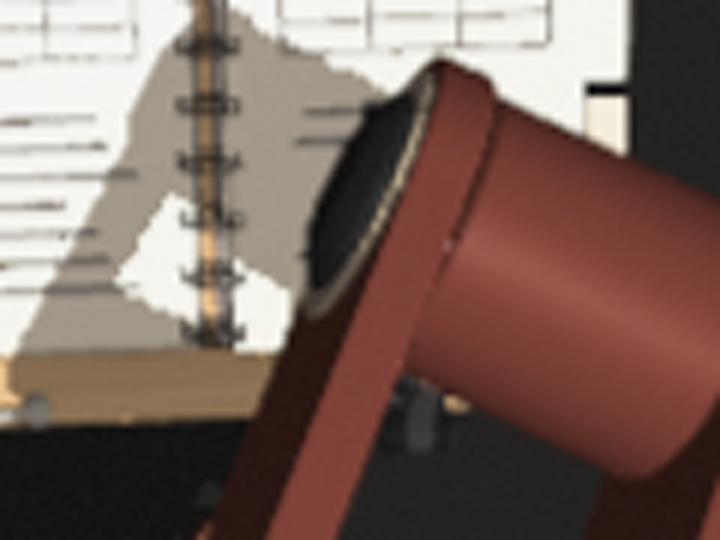

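```bash
python3 - <<'E'
from h import *
f=load('pics/c_sc.npz');s=manip.state();T=rot(s['tool_rot']);p=s['tool_pos']
for d in ([0,0,0],[.0145,0,0],[-.0145,0,0],[0,.011,0],[0,-.011,0],[0,0,-.02]):
    print(d,((w2px(f,p+T@d)-[201,94]+.5)*6).round(0))
w=snap('wrist','c_wr');cv2.imwrite('pics/c_wr.png',w['image'])
E
```

```text
[0, 0, 0] [358. 260.]
[0.0145, 0, 0] [325. 278.]
[-0.0145, 0, 0] [390. 241.]
[0, 0.011, 0] [339. 241.]
[0, -0.011, 0] [376. 278.]
[0, 0, -0.02] [356. 221.]
```

View pics/c_wr.png

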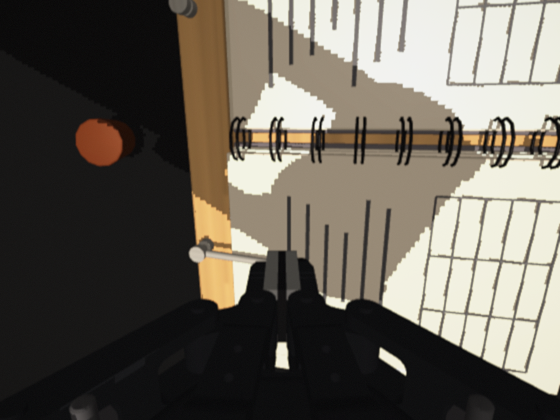

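```bash
python3 -m handwheel '[{"dx":0.01,"dy":-0.002,"dz":0.025,"ax":0,"ay":0,"az":0},{"dx":0.01,"dy":-0.002,"dz":0.0475,"ax":0,"ay":0,"az":0},{"dx":0.01,"dy":-0.002,"dz":0.0475,"ax":0,"ay":0,"az":0}]'
cat > s3.py <<'E'
from h import *
import sys
st()
# arc about right pin: keeper angle th, pusher centre on tangential behind cap
Rz=R.from_euler('z',pose[2]).as_matrix()
pts=[]
for th in [0.1,.35,.6,.85,1.1,1.35,1.55]:
    # cap pos: v=-126+70cos, l=-75-70 sin ; tangent (out) dv=-sin, dl=-cos ; pusher behind by off
    off=.0175
    pts.append([-.126+.07*np.cos(th)+off*np.sin(th), -.075-.07*np.sin(th)+off*np.cos(th), .031])
plan(rest2w(pts,pose))
E
python3 s3.py
```

```text
time: 1.92
tool_pos: [0.5061, -0.1466, 0.0606]
tool_rot: [-0.0, 1.0, 0.024, -0.001]
contact_force: [0.0, 0.2, 0.6]
gripper_width: -0.001
t 1.93 tcp [ 0.5061 -0.1466  0.0606] rest [-57.3 -50.3  31.2] 
z [-0.002  0.001 -1.   ] x [ 0.999  0.047 -0.002] F [0.  0.2 0.6] q [-0.423 -0.007  1.975 -0.     1.176 -0.47 ] g -0.001
0 d [ 0.0028  0.0142 -0.0004] a [0. 0. 0.] |d| 0.015 deg 0.0
1 d [ 0.0033  0.0322 -0.0005] a [0. 0. 0.] |d| 0.032 deg 0.0
2 d [-0.0006  0.0498  0.0004] a [0. 0. 0.] |d| 0.05 deg 0.0
3 d [-0.0086  0.0658  0.0021] a [0. 0. 0.] |d| 0.066 deg 0.0
4 d [-0.0202  0.0793  0.0046] a [0. 0. 0.] |d| 0.082 deg 0.0
5 d [-0.0348  0.0894  0.0077] a [0. 0. 0.] |d| 0.096 deg 0.0
6 d [-0.0479  0.0947  0.0105] a [0. 0. 0.] |d| 0.107 deg 0.0
```

```bash
python3 -m handwheel '[{"dx":0.003,"dy":0.014,"dz":0,"ax":0,"ay":0,"az":0},{"dx":0.003,"dy":0.023,"dz":0,"ax":0,"ay":0,"az":0},{"dx":0.003,"dy":0.032,"dz":0,"ax":0,"ay":0,"az":0},{"dx":0.001,"dy":0.041,"dz":0,"ax":0,"ay":0,"az":0},{"dx":-0.001,"dy":0.05,"dz":0,"ax":0,"ay":0,"az":0}]'
cat > s4.py <<'E'
from h import *
import sys
st()
f=snap('scene','d_sc'); crop(f,'d_sc',rest2w([[-.09,-.09,.04]],pose)[0])
w=snap('wrist','d_wr');cv2.imwrite('pics/d_wr.png',w['image'])
E
python3 s4.py; python3 s3.py
```

```text
time: 2.55
tool_pos: [0.5087, -0.1965, 0.0614]
tool_rot: [0.0, 1.0, 0.024, 0.0]
contact_force: [-0.1, 0.5, -0.3]
gripper_width: -0.002
t 2.55 tcp [ 0.5087 -0.1965  0.0614] rest [ -57.3 -100.3   32. ] 
z [ 0. -0. -1.] x [0.999 0.049 0.   ] F [-0.1  0.5 -0.3] q [-0.505  0.033  1.933  0.     1.175 -0.554] g -0.002
d_sc 199 90 6
t 2.65 tcp [ 0.5087 -0.1969  0.0614] rest [ -57.3 -100.6   32. ] 
z [ 0. -0. -1.] x [0.999 0.048 0.   ] F [ 0.7 -0.1 -0.2] q [-0.506  0.034  1.933 -0.     1.175 -0.553] g -0.006
0 d [ 0.0026 -0.0361  0.0004] a [0. 0. 0.] |d| 0.036 deg 0.0
1 d [ 0.0031 -0.0181  0.0003] a [0. 0. 0.] |d| 0.018 deg 0.0
2 d [-0.0008 -0.0005  0.0012] a [0. 0. 0.] |d| 0.002 deg 0.0
3 d [-0.0088  0.0155  0.0029] a [0. 0. 0.] |d| 0.018 deg 0.0
4 d [-0.0205  0.029   0.0054] a [0. 0. 0.] |d| 0.036 deg 0.0
5 d [-0.035   0.0391  0.0085] a [0. 0. 0.] |d| 0.053 deg 0.0
6 d [-0.0481  0.0443  0.0113] a [0. 0. 0.] |d| 0.066 deg 0.0
```

View pics/d_sc.png

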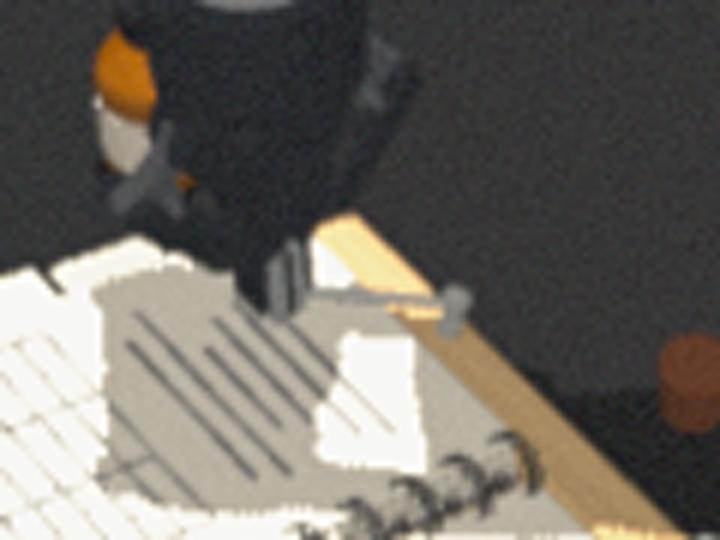

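```bash
python3 -m handwheel '[{"dx":-0.004,"dy":0.008,"dz":0.001,"ax":0,"ay":0,"az":0},{"dx":-0.009,"dy":0.0155,"dz":0.003,"ax":0,"ay":0,"az":0},{"dx":-0.0205,"dy":0.029,"dz":0.005,"ax":0,"ay":0,"az":0},{"dx":-0.035,"dy":0.039,"dz":0.008,"ax":0,"ay":0,"az":0},{"dx":-0.045,"dy":0.043,"dz":0.010,"ax":0,"ay":0,"az":0}]'
python3 s4.py
```

```text
time: 3.28
tool_pos: [0.4647, -0.2418, 0.051]
tool_rot: [-0.0, 1.0, 0.024, -0.0]
contact_force: [-0.4, 0.1, -0.1]
gripper_width: -0.003
t 3.27 tcp [ 0.4647 -0.2418  0.051 ] rest [-104.8 -143.1   31.4] 
z [-0.  0. -1.] x [ 0.999  0.048 -0.   ] F [-0.4  0.1 -0.1] q [-6.220e-01 -1.000e-03  1.988e+00 -0.000e+00  1.155e+00 -6.700e-01] g -0.003
d_sc 199 90 6
```

View pics/d_sc.png

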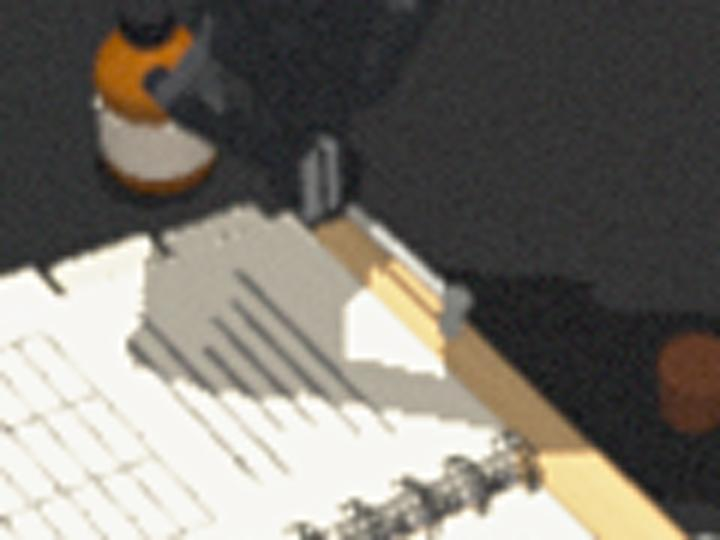

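View pics/d_wr.png

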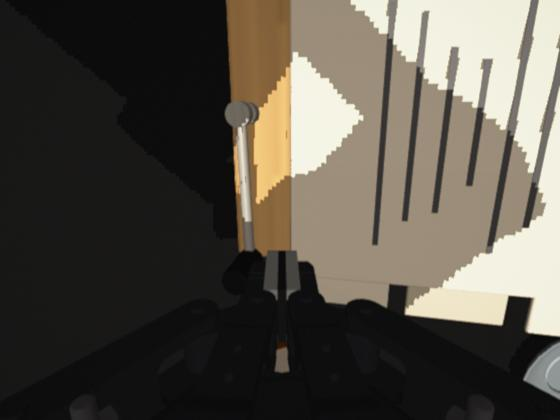

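```bash
cat >> h.py <<'E'
def px2plane(f,u,v,w,pose=pose):
    o=w2rest(f["xyz"],pose)[0];a=w2rest(px2w(f,u,v,1.0),pose)[0];d=a-o
    return o+d*(w-o[2])/d[2]
E
python3 - <<'E'
from h import *
w=load('pics/d_wr.npz')
a=px2plane(w,243,140,.0255);b=px2plane(w,250,235,.0255);print(a,b,np.arctan2(-(b-a)[1],(b-a)[0]))
print(px2plane(w,238,113,.03))
f=load('pics/d_sc.npz')
a=px2plane(f,199+352/6,90+210/6,.0255);b=px2plane(f,199+440/6,90+283/6,.0255);print(a,b,np.arctan2((b-a)[1],-(b-a)[0]))
E
```

```text
[-0.12477613 -0.08558685  0.0255    ] [-0.12315055 -0.13103206  0.0255    ] 1.5350414417898983
[-0.1250171  -0.07382801  0.03      ]
[-0.12148775 -0.13356838  0.0255    ] [-0.12637775 -0.08273614  0.0255    ] 1.4748926472362143
```

```bash
python3 -m handwheel '[{"dx":-0.002,"dy":0,"dz":0,"ax":0,"ay":0,"az":0},{"dx":-0.004,"dy":0,"dz":0.001,"ax":0,"ay":0,"az":0},{"dx":-0.004,"dy":0,"dz":0.001,"ax":0,"ay":0,"az":0}]'
python3 s4.py
python3 - <<'E'
from h import *
Rz=R.from_euler('z',pose[2]).as_matrix()
th=np.radians(40)
F=frame(Rz@[0,np.cos(th),-np.sin(th)],Rz@[1,0,0])
plan(rest2w([[.026,-.30,.13]],pose),F)
E
```

```text
time: 3.75
tool_pos: [0.4621, -0.241, 0.0504]
tool_rot: [0.0, 1.0, 0.025, 0.0]
contact_force: [0.4, -0.6, -0.4]
gripper_width: 0.002
t 3.75 tcp [ 0.4621 -0.241   0.0504] rest [-107.5 -142.2   31.4] 
z [ 0. -0. -1.] x [0.999 0.049 0.   ] F [ 0.4 -0.6 -0.4] q [-0.624 -0.007  1.995 -0.     1.154 -0.673] g 0.002
d_sc 199 90 6
0 d [ 0.111   0.1572 -0.1242] a [ 0.8727 -0.0024 -0.0051] |d| 0.229 deg 50.0
```

View pics/d_wr.png

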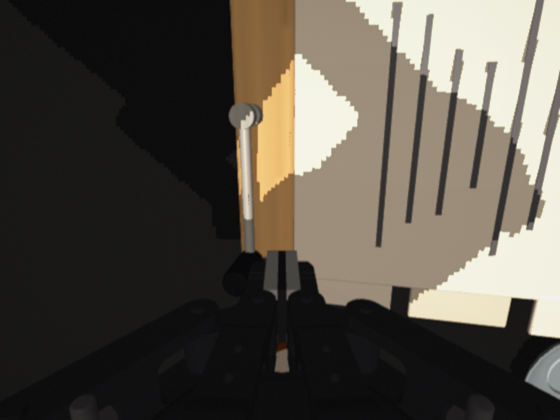

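```bash
python3 -m handwheel '[{"dx":0.01,"dy":0.0,"dz":-0.06,"ax":0,"ay":0,"az":0},{"dx":0.04,"dy":0.03,"dz":-0.11,"ax":0.0,"ay":0,"az":0},{"dx":0.07,"dy":0.07,"dz":-0.14,"ax":0.18,"ay":0,"az":0},{"dx":0.095,"dy":0.12,"dz":-0.15,"ax":0.36,"ay":0,"az":0},{"dx":0.111,"dy":0.157,"dz":-0.15,"ax":0.54,"ay":0,"az":0}]'
python3 - <<'E'
from h import *
st()
f=snap('scene','e_sc');cv2.imwrite('pics/e_sc.png',f['image'])
f=snap('top','e_top');cv2.imwrite('pics/e_top.png',f['image'])
Rz=R.from_euler('z',pose[2]).as_matrix()
th=np.radians(40)
F=frame(Rz@[0,np.cos(th),-np.sin(th)],Rz@[1,0,0])
plan(rest2w([[.026,-.27,.13]],pose),F)
E
```

```text
time: 4.47
tool_pos: [0.5823, -0.3951, 0.2032]
tool_rot: [-0.267, 0.963, 0.024, -0.005]
contact_force: [1.5, -0.2, 0.4]
gripper_width: -0.0
t 4.47 tcp [ 0.5823 -0.3951  0.2032] rest [  33.4 -302.6  157.7] 
z [-0.022  0.515 -0.857] x [0.999 0.049 0.004] F [ 1.5 -0.2  0.4] q [-0.835  0.492  1.204  0.351  1.861 -0.856] g -0.0
0 d [ 0.0014 -0.0223  0.0308] a [ 0.3222 -0.0007 -0.015 ] |d| 0.038 deg 18.5
```

View pics/e_sc.png

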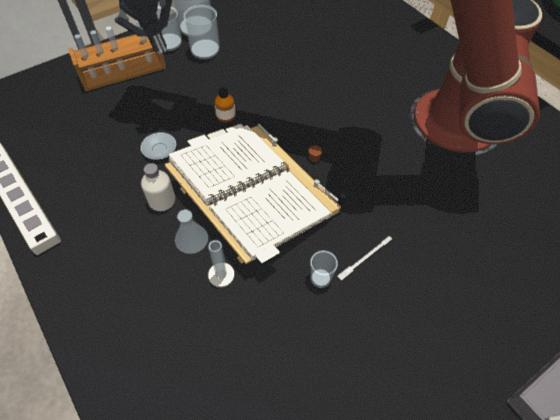

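View pics/e_top.png

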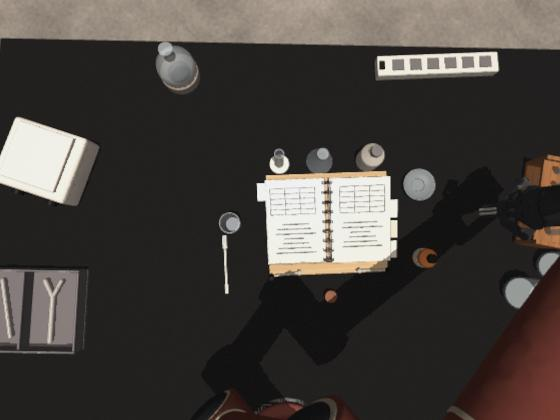

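```bash
cat >> h.py <<'E'
ca,sa=np.cos(A),np.sin(A)
Rrest=R.from_euler('z',pose[2]).as_matrix()@np.array([[ca,0,-sa],[0,1,0],[sa,0,ca]])
def FR(deg): 
    t=np.radians(deg); return frame(Rrest@[0,np.cos(t),-np.sin(t)],Rrest@[1,0,0])
E
cat > s5.py <<'E'
from h import *
st()
plan(rest2w([[.028,-.23,.06],[.028,-.205,-.0035],[.028,-.167,-.0035]],pose),FR(40))
E
python3 s5.py
python3 -m handwheel '[{"dx":0,"dy":-0.02,"dz":0.03,"ax":0.16,"ay":0.1,"az":0},{"dx":0,"dy":-0.02,"dz":0.03,"ax":0.3,"ay":0.2,"az":0},{"dx":0,"dy":-0.02,"dz":0.03,"ax":0.32,"ay":0.2,"az":0}]'
python3 s5.py
```

```text
t 4.58 tcp [ 0.5793 -0.3978  0.1891] rest [  27.4 -305.1  144.6] 
z [-0.03   0.522 -0.852] x [ 0.999  0.043 -0.009] F [-0.3  0.3 -2.9] q [-0.839  0.509  1.207  0.347  1.856 -0.855] g 0.001
0 d [ 0.0181 -0.0211  0.1097] a [ 0.3222  0.1583 -0.1521] |d| 0.113 deg 22.3
1 d [ 0.0315 -0.0101  0.1757] a [ 0.3222  0.1583 -0.1521] |d| 0.179 deg 22.3
2 d [ 0.0311 -0.0425  0.1956] a [ 0.3222  0.1583 -0.1521] |d| 0.203 deg 22.3
time: 4.95
tool_pos: [0.5772, -0.36, 0.1823]
tool_rot: [-0.419, 0.904, -0.006, 0.084]
contact_force: [-0.0, -1.4, 0.5]
gripper_width: -0.0
t 4.95 tcp [ 0.5772 -0.36    0.1823] rest [  25.9 -267.3  137.9] 
z [ 0.157  0.756 -0.635] x [ 0.986 -0.081  0.147] F [-0.  -1.4  0.5] q [-0.915  0.522  1.306  0.668  1.902 -0.875] g -0.0
0 d [0.0017 0.0336 0.0796] a [ 0.0232 -0.0639 -0.1339] |d| 0.086 deg 8.6
1 d [0.0021 0.0648 0.1403] a [ 0.0232 -0.0639 -0.1339] |d| 0.155 deg 8.6
2 d [-0.003   0.04    0.1687] a [ 0.0232 -0.0639 -0.1339] |d| 0.173 deg 8.6
```

```bash
python3 -m handwheel '[{"dx":0.001,"dy":0.017,"dz":0.04,"ax":0.023,"ay":-0.064,"az":-0.134},{"dx":0.002,"dy":0.034,"dz":0.08,"ax":0.023,"ay":-0.064,"az":-0.134},{"dx":0.002,"dy":0.034,"dz":0.08,"ax":0.023,"ay":-0.064,"az":-0.134}]'
cat > s6.py <<'E'
from h import *
f=snap('scene','e_sc'); crop(f,'e_sc',rest2w([[.0,-.19,.06]],pose)[0],(65,50))
f=snap('top','e_top'); crop(f,'e_top',rest2w([[.0,-.19,.06]],pose)[0],(65,50))
E
python3 s5.py; python3 s6.py
```

```text
time: 5.32
tool_pos: [0.5953, -0.3188, 0.1061]
tool_rot: [-0.423, 0.9, 0.071, 0.081]
contact_force: [-0.3, 0.5, -0.2]
gripper_width: -0.003
t 5.33 tcp [ 0.5953 -0.3188  0.1061] rest [  30.  -227.1   59.1] 
z [ 0.086  0.772 -0.629] x [0.977 0.059 0.207] F [-0.3  0.5 -0.2] q [-0.847  0.606  1.329  0.64   1.837 -1.039] g -0.003
0 d [-0.002   0.0012 -0.0028] a [-0.0004  0.0048  0.0031] |d| 0.004 deg 0.3
1 d [-0.0018  0.0338  0.0572] a [-0.0004  0.0048  0.0031] |d| 0.066 deg 0.3
2 d [-0.0016  0.0094  0.0863] a [-0.0004  0.0048  0.0031] |d| 0.087 deg 0.3
e_sc 136 64 6
e_top 345 170 6
```

View pics/e_sc.png

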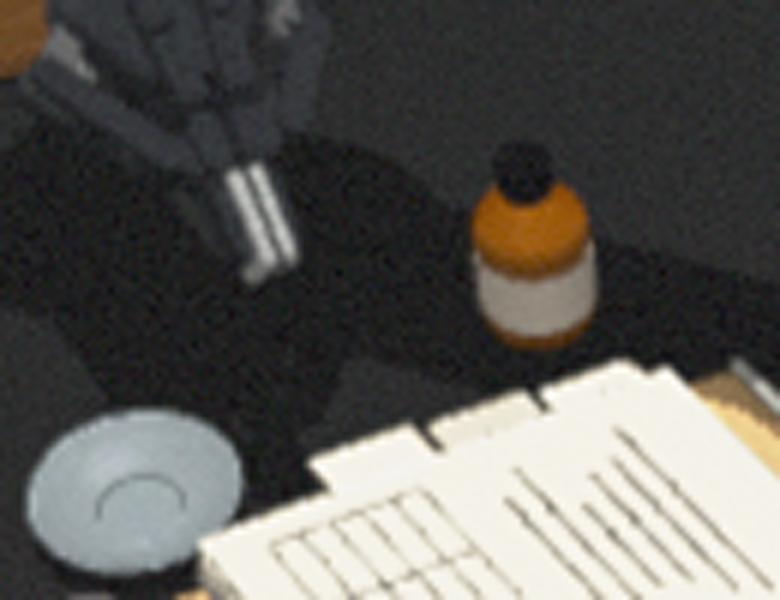

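View pics/e_top.png

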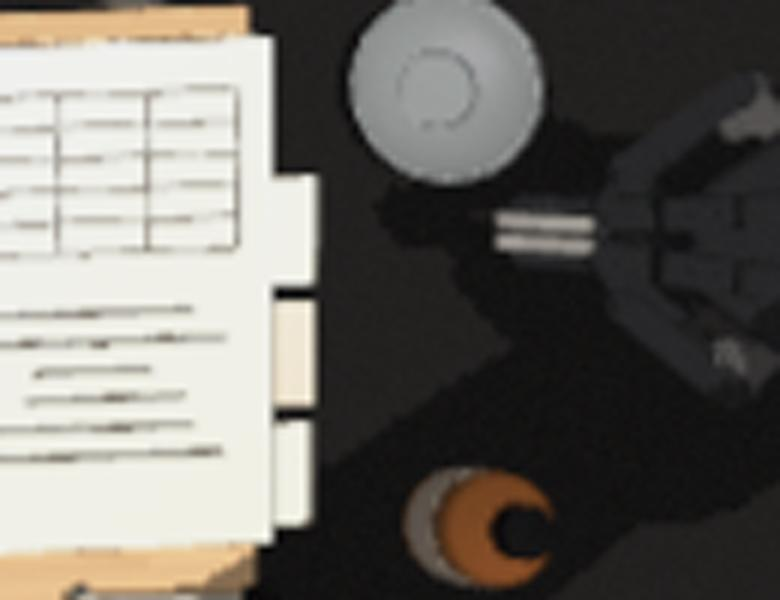

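```bash
python3 -m handwheel '[{"dx":-0.001,"dy":0.017,"dz":0.028,"ax":0,"ay":0.003,"az":0.002},{"dx":-0.0018,"dy":0.0338,"dz":0.057,"ax":0,"ay":0.0048,"az":0.003},{"dx":-0.0018,"dy":0.0338,"dz":0.057,"ax":0,"ay":0.0048,"az":0.003}]'
python3 s5.py; python3 s6.py
```

```text
time: 5.8
tool_pos: [0.6055, -0.2994, 0.047]
tool_rot: [-0.422, 0.9, 0.068, 0.085]
contact_force: [-0.3, -0.0, -0.4]
gripper_width: -0.001
t 5.8 tcp [ 0.6055 -0.2994  0.047 ] rest [  28.8 -208.3   -1. ] 
z [ 0.096  0.771 -0.63 ] x [0.976 0.051 0.211] F [-0.3 -0.  -0.4] q [-0.823  0.665  1.355  0.649  1.749 -1.069] g -0.001
0 d [-0.0005 -0.0327 -0.0559] a [ 0.0024 -0.0044  0.001 ] |d| 0.065 deg 0.3
1 d [-0.0008 -0.0002  0.0041] a [ 0.0024 -0.0044  0.001 ] |d| 0.004 deg 0.3
2 d [-0.0009 -0.0247  0.0332] a [ 0.0024 -0.0044  0.001 ] |d| 0.041 deg 0.3
e_sc 136 64 6
e_top 345 170 6
```

View pics/e_sc.png

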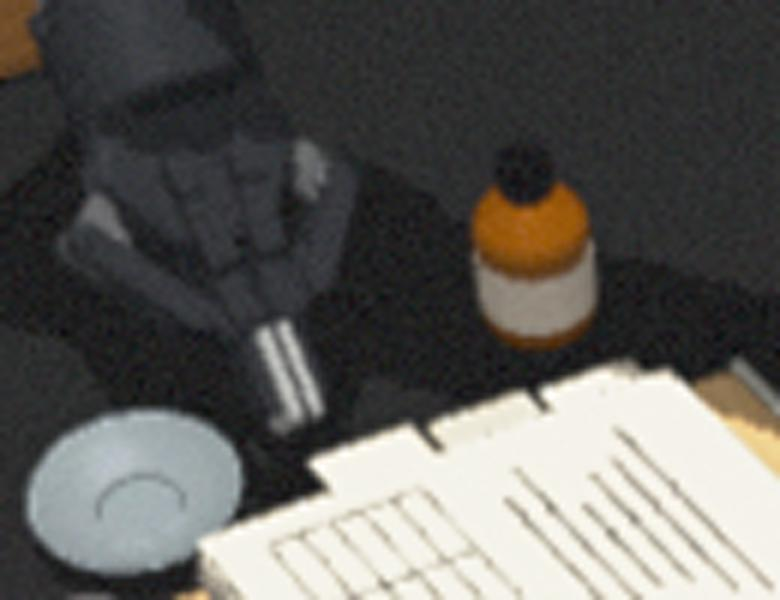

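View pics/e_top.png

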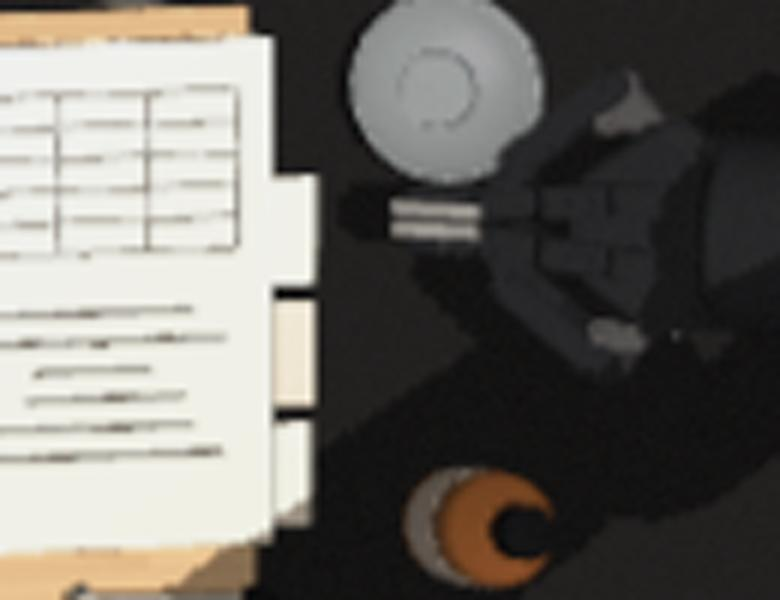

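```bash
python3 -m handwheel '[{"dx":-0.001,"dy":-0.012,"dz":0.018,"ax":0,"ay":-0.004,"az":0},{"dx":-0.001,"dy":-0.0245,"dz":0.033,"ax":0,"ay":-0.004,"az":0},{"dx":-0.001,"dy":-0.0245,"dz":0.033,"ax":0,"ay":-0.004,"az":0}]'
python3 s5.py; python3 s6.py
python3 - <<'E'
from h import *
# lift arc: leaf angle phi; straight targets
pts=[]
for l,w in [(-.167,.012),(-.165,.03),(-.160,.05),(-.150,.072),(-.138,.09),(-.12,.105),(-.10,.115),(-.08,.12),(-.06,.122),(-.04,.122),(-.02,.122)]:
    pts.append([.028,l,w])
plan(rest2w(pts,pose))
E
```

```text
time: 6.28
tool_pos: [0.6042, -0.2594, 0.0468]
tool_rot: [-0.42, 0.901, 0.07, 0.085]
contact_force: [-0.7, -0.4, -0.1]
gripper_width: -0.0
t 6.28 tcp [ 0.6042 -0.2594  0.0468] rest [  29.6 -168.3   -1.3] 
z [ 0.095  0.769 -0.633] x [0.976 0.054 0.212] F [-0.7 -0.4 -0.1] q [-0.787  0.611  1.433  0.663  1.707 -1.063] g -0.0
0 d [-0.0013 -0.0069 -0.0867] a [ 0.0058 -0.0024  0.0043] |d| 0.087 deg 0.4
1 d [-0.0016  0.0254 -0.0265] a [ 0.0058 -0.0024  0.0043] |d| 0.037 deg 0.4
2 d [-0.0016  0.0008  0.0024] a [ 0.0058 -0.0024  0.0043] |d| 0.003 deg 0.4
e_sc 136 64 6
e_top 345 170 6
0 d [-0.0014 -0.0121 -0.0073] a [0. 0. 0.] |d| 0.014 deg 0.0
1 d [-0.0013 -0.0271 -0.0174] a [0. 0. 0.] |d| 0.032 deg 0.0
2 d [-0.0012 -0.0456 -0.0266] a [0. 0. 0.] |d| 0.053 deg 0.0
3 d [-0.0011 -0.0688 -0.0332] a [0. 0. 0.] |d| 0.076 deg 0.0
4 d [-0.001  -0.0903 -0.0357] a [0. 0. 0.] |d| 0.097 deg 0.0
5 d [-0.0009 -0.1134 -0.0317] a [0. 0. 0.] |d| 0.118 deg 0.0
6 d [-0.0009 -0.1339 -0.0229] a [0. 0. 0.] |d| 0.136 deg 0.0
7 d [-0.0009 -0.1507 -0.0109] a [0. 0. 0.] |d| 0.151 deg 0.0
8 d [-0.0008 -0.1652  0.003 ] a [0. 0. 0.] |d| 0.165 deg 0.0
9 d [-0.0009 -0.1781  0.0183] a [0. 0. 0.] |d| 0.179 deg 0.0
10 d [-0.0009 -0.1911  0.0335] a [0. 0. 0.] |d| 0.194 deg 0.0
```

View pics/e_sc.png

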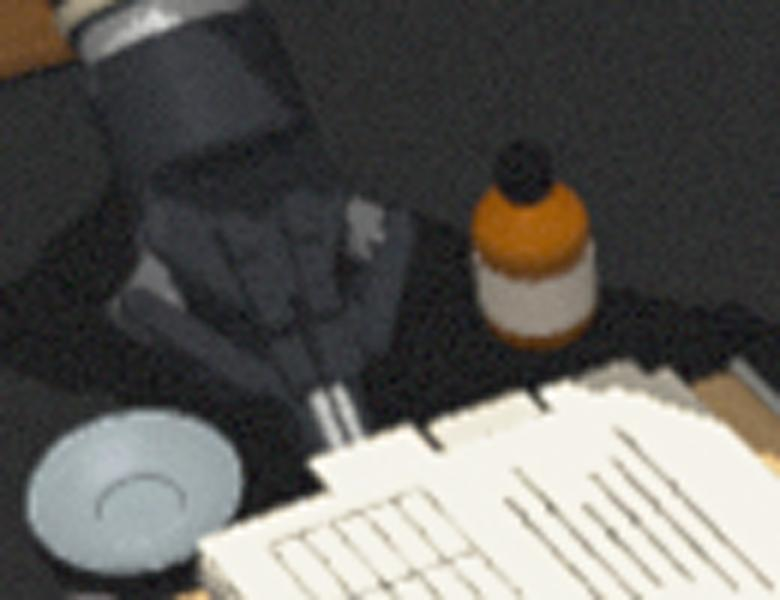

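```bash
python3 -m handwheel '[{"dx":-0.001,"dy":-0.008,"dz":-0.005,"ax":0,"ay":0,"az":0},{"dx":-0.001,"dy":-0.016,"dz":-0.010,"ax":0,"ay":0,"az":0},{"dx":-0.001,"dy":-0.024,"dz":-0.0155,"ax":0,"ay":0,"az":0},{"dx":-0.001,"dy":-0.033,"dz":-0.020,"ax":0,"ay":0,"az":0},{"dx":-0.001,"dy":-0.0456,"dz":-0.0266,"ax":0,"ay":0,"az":0}]'
python3 s5.py; python3 s6.py
```

```text
time: 7.0
tool_pos: [0.5907, -0.2498, 0.0955]
tool_rot: [-0.422, 0.9, 0.069, 0.084]
contact_force: [-0.1, -0.4, -1.2]
gripper_width: -0.001
t 7.0 tcp [ 0.5907 -0.2498  0.0955] rest [  27.  -158.    48.9] 
z [ 0.093  0.771 -0.63 ] x [0.976 0.053 0.209] F [-0.1 -0.4 -1.2] q [-0.791  0.517  1.476  0.667  1.754 -1.03 ] g -0.001
0 d [ 0.001   0.038  -0.0622] a [ 0.0024 -0.0014  0.0013] |d| 0.073 deg 0.2
1 d [ 0.0009  0.0704 -0.0022] a [ 0.0024 -0.0014  0.0013] |d| 0.07 deg 0.2
2 d [0.0009 0.0459 0.0269] a [ 0.0024 -0.0014  0.0013] |d| 0.053 deg 0.2
e_sc 136 64 6
e_top 345 170 6
```

View pics/e_sc.png

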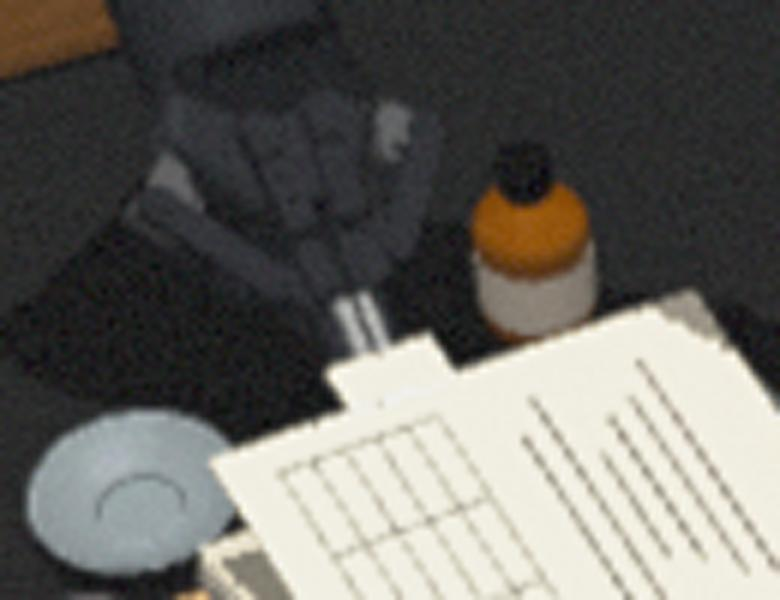

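```bash
python3 -m handwheel '[{"dx":0,"dy":-0.012,"dz":-0.004,"ax":0,"ay":0,"az":0},{"dx":0,"dy":-0.023,"dz":-0.007,"ax":0,"ay":0,"az":0},{"dx":0,"dy":-0.034,"dz":-0.009,"ax":0,"ay":0,"az":0},{"dx":0,"dy":-0.045,"dz":-0.009,"ax":0,"ay":0,"az":0},{"dx":0,"dy":-0.056,"dz":-0.007,"ax":0,"ay":0,"az":0}]'
python3 -m handwheel '[{"dx":0,"dy":-0.012,"dz":0.002,"ax":0,"ay":0,"az":0},{"dx":0,"dy":-0.022,"dz":0.006,"ax":0,"ay":0,"az":0},{"dx":0,"dy":-0.032,"dz":0.011,"ax":0,"ay":0,"az":0},{"dx":0,"dy":-0.040,"dz":0.016,"ax":0,"ay":0,"az":0}]'
python3 s5.py; python3 s6.py
```

```text
time: 7.72
tool_pos: [0.5794, -0.2196, 0.1418]
tool_rot: [-0.421, 0.9, 0.069, 0.084]
contact_force: [-1.3, -0.8, 0.6]
gripper_width: -0.004
time: 8.22
tool_pos: [0.573, -0.1815, 0.1611]
tool_rot: [-0.421, 0.9, 0.069, 0.084]
contact_force: [-1.1, -0.2, 0.2]
gripper_width: 0.005
t 8.22 tcp [ 0.573  -0.1815  0.1611] rest [ 27.  -88.8 116. ] 
z [ 0.093  0.77  -0.631] x [0.976 0.054 0.21 ] F [-1.1 -0.2  0.2] q [-0.738  0.322  1.61   0.702  1.769 -0.953] g 0.005
0 d [ 0.0009  0.1339 -0.0717] a [ 0.0031 -0.0015  0.0017] |d| 0.152 deg 0.2
1 d [ 0.0007  0.1663 -0.0116] a [ 0.0031 -0.0015  0.0017] |d| 0.167 deg 0.2
2 d [0.0007 0.1418 0.0174] a [ 0.0031 -0.0015  0.0017] |d| 0.143 deg 0.2
e_sc 136 64 6
e_top 345 170 6
```

View pics/e_sc.png

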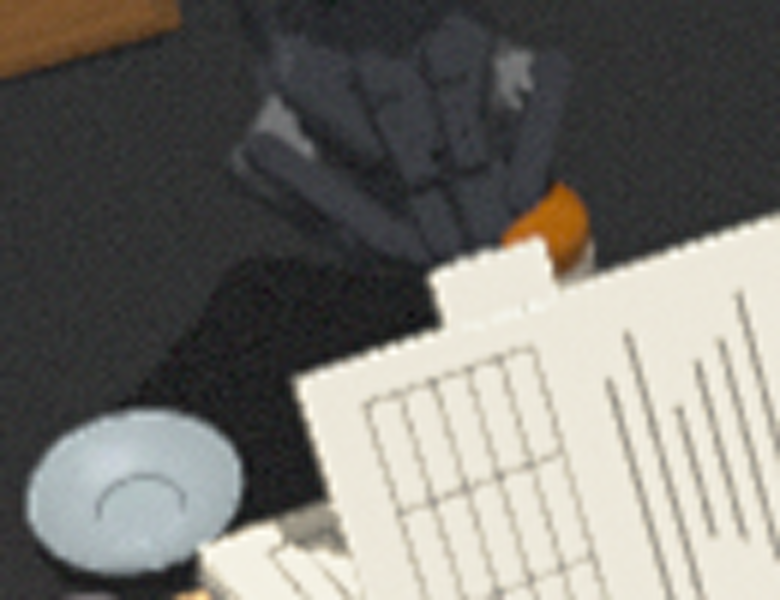

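View pics/e_top.png

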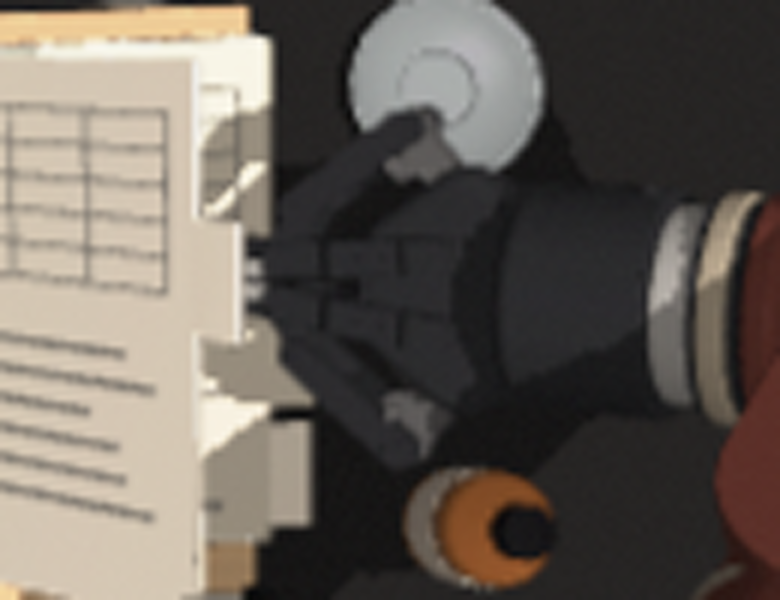

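```bash
python3 - <<'E'
from h import *
plan(rest2w([[.027,l,w] for l,w in[(-.07,.12),(-.05,.123),(-.03,.123),(-.01,.122),(.01,.12),(.025,.118),(.04,.115)]],pose))
E
```

```text
0 d [ 0.     -0.015   0.0116] a [0. 0. 0.] |d| 0.019 deg 0.0
1 d [ 0.     -0.0302  0.025 ] a [0. 0. 0.] |d| 0.039 deg 0.0
2 d [ 0.     -0.0431  0.0403] a [0. 0. 0.] |d| 0.059 deg 0.0
3 d [ 0.0001 -0.0552  0.0562] a [0. 0. 0.] |d| 0.079 deg 0.0
4 d [ 0.0001 -0.0666  0.0728] a [0. 0. 0.] |d| 0.099 deg 0.0
5 d [ 0.0001 -0.0747  0.0855] a [0. 0. 0.] |d| 0.114 deg 0.0
6 d [ 0.0001 -0.0821  0.0989] a [0. 0. 0.] |d| 0.129 deg 0.0
```

```bash
python3 -m handwheel '[{"dx":0,"dy":-0.015,"dz":0.012,"ax":0,"ay":0,"az":0},{"dx":0,"dy":-0.030,"dz":0.025,"ax":0,"ay":0,"az":0},{"dx":0,"dy":-0.043,"dz":0.040,"ax":0,"ay":0,"az":0},{"dx":0,"dy":-0.049,"dz":0.048,"ax":0,"ay":0,"az":0},{"dx":0,"dy":-0.055,"dz":0.056,"ax":0,"ay":0,"az":0}]'
python3 s5.py; cat > s7.py <<'E'
from h import *
f=snap('scene','g_sc'); crop(f,'g_sc',rest2w([[.0,0,.06]],pose)[0],(130,95),3)
f=snap('top','g_top'); crop(f,'g_top',rest2w([[.0,0,.06]],pose)[0],(130,95),3)
E
python3 s7.py
```

```text
time: 8.95
tool_pos: [0.5675, -0.1033, 0.1666]
tool_rot: [-0.421, 0.9, 0.069, 0.084]
contact_force: [-0.4, -0.1, 0.3]
gripper_width: -0.001
t 8.95 tcp [ 0.5675 -0.1033  0.1666] rest [ 27.  -10.4 121.6] 
z [ 0.093  0.77  -0.631] x [0.976 0.054 0.21 ] F [-0.4 -0.1  0.3] q [-0.65   0.215  1.729  0.742  1.706 -0.899] g -0.001
0 d [ 0.0009  0.1888 -0.128 ] a [ 0.0031 -0.0014  0.0018] |d| 0.228 deg 0.2
1 d [ 0.0007  0.2212 -0.0679] a [ 0.0031 -0.0014  0.0018] |d| 0.231 deg 0.2
2 d [ 0.0007  0.1966 -0.0389] a [ 0.0031 -0.0014  0.0018] |d| 0.2 deg 0.2
g_sc 122 72 3
g_top 200 128 3
```

View pics/g_sc.png

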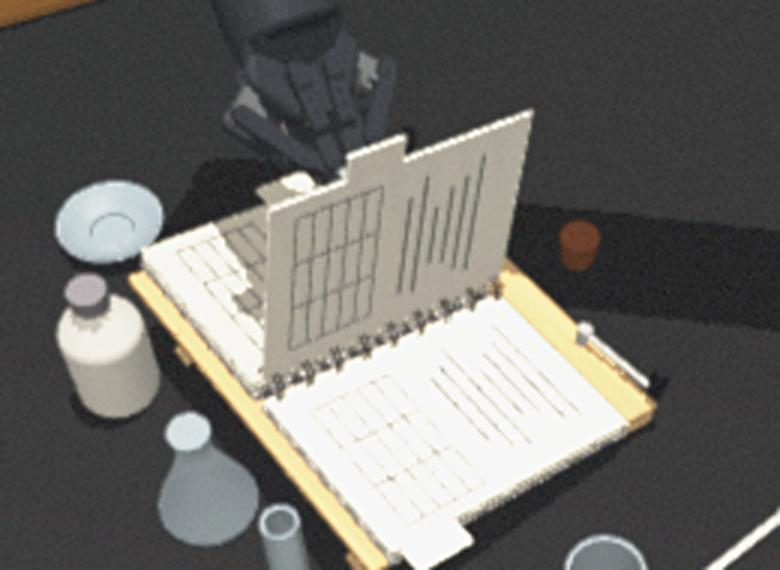

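View pics/g_top.png

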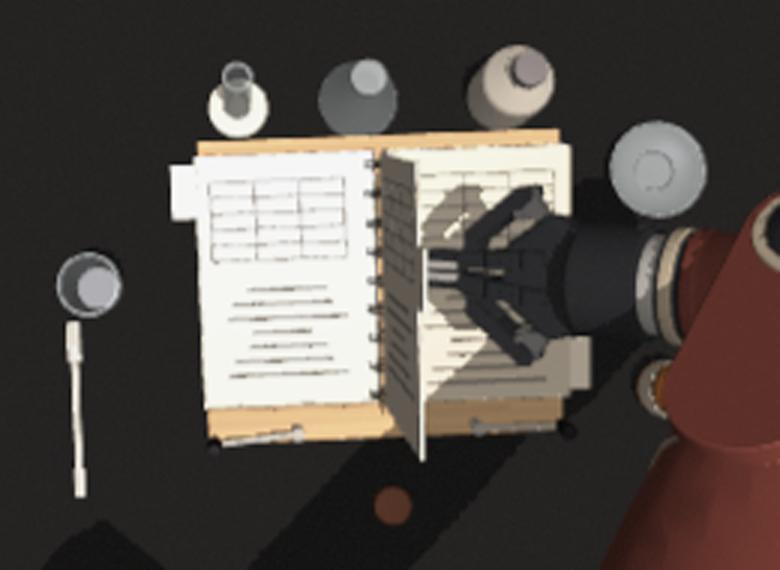

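```bash
python3 -m handwheel '[{"dx":0,"dy":-0.0057,"dz":0.008,"ax":0,"ay":0,"az":0},{"dx":0,"dy":-0.0114,"dz":0.0166,"ax":0,"ay":0,"az":0},{"dx":0,"dy":-0.0155,"dz":0.023,"ax":0,"ay":0,"az":0},{"dx":0,"dy":-0.0195,"dz":0.0293,"ax":0,"ay":0,"az":0},{"dx":0,"dy":-0.023,"dz":0.036,"ax":0,"ay":0,"az":0}]'
python3 s7.py
```

```text
time: 9.68
tool_pos: [0.5665, -0.0614, 0.1611]
tool_rot: [-0.421, 0.9, 0.069, 0.084]
contact_force: [0.1, 0.3, 1.1]
gripper_width: -0.002
g_sc 122 72 3
g_top 200 128 3
```

View pics/g_sc.png

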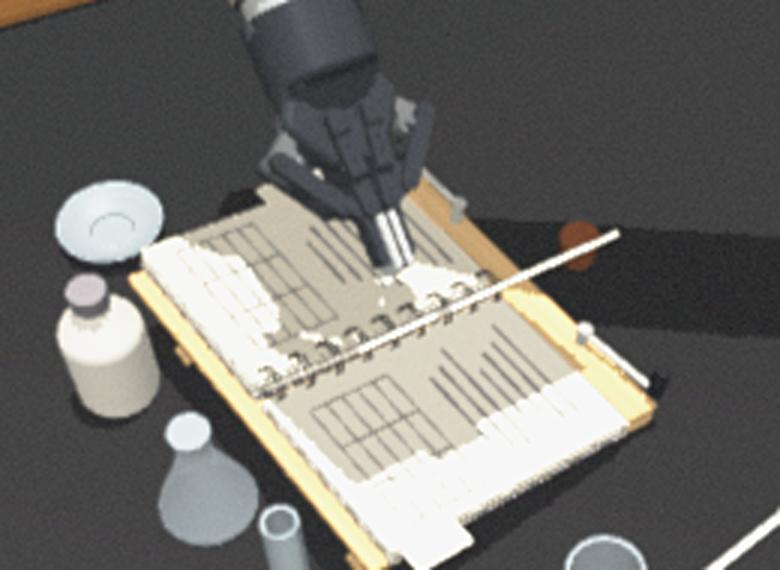

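```bash
python3 -m handwheel '[{"dx":0,"dy":-0.01,"dz":-0.03,"ax":0,"ay":0,"az":0},{"dx":0,"dy":-0.03,"dz":-0.05,"ax":0,"ay":0,"az":0},{"dx":0,"dy":-0.05,"dz":-0.06,"ax":0,"ay":0,"az":0},{"dx":0,"dy":-0.05,"dz":-0.06,"ax":0,"ay":0,"az":0}]'
python3 s7.py
cat > s8.py <<'E'
from h import *
st()
Rz=R.from_euler('z',pose[2]).as_matrix()
F=frame([0,0,-1],Rz@[1,0,0])
plan(rest2w([[-.10,.09,.2],[-.155,.150,.09],[-.155,.150,.032]],pose),F)
E
python3 s8.py
```

```text
time: 10.28
tool_pos: [0.5516, -0.0764, 0.2382]
tool_rot: [-0.42, 0.901, 0.07, 0.086]
contact_force: [-0.1, -0.2, -0.2]
gripper_width: -0.003
g_sc 122 72 3
g_top 200 128 3
t 10.38 tcp [ 0.5509 -0.076   0.2357] rest [ 26.5  17.8 192.4] 
z [ 0.093  0.77  -0.631] x [0.976 0.054 0.209] F [ 0.7 -0.1 -0.1] q [-0.63   0.074  1.76   0.763  1.774 -0.808] g -0.003
0 d [-0.1265 -0.0526  0.0501] a [-0.8661 -0.1972  0.0916] |d| 0.146 deg 51.2
1 d [-0.1817 -0.0073  0.1669] a [-0.8661 -0.1972  0.0916] |d| 0.247 deg 51.2
2 d [-0.1818  0.037   0.2043] a [-0.8661 -0.1972  0.0916] |d| 0.276 deg 51.2
```

View pics/g_sc.png

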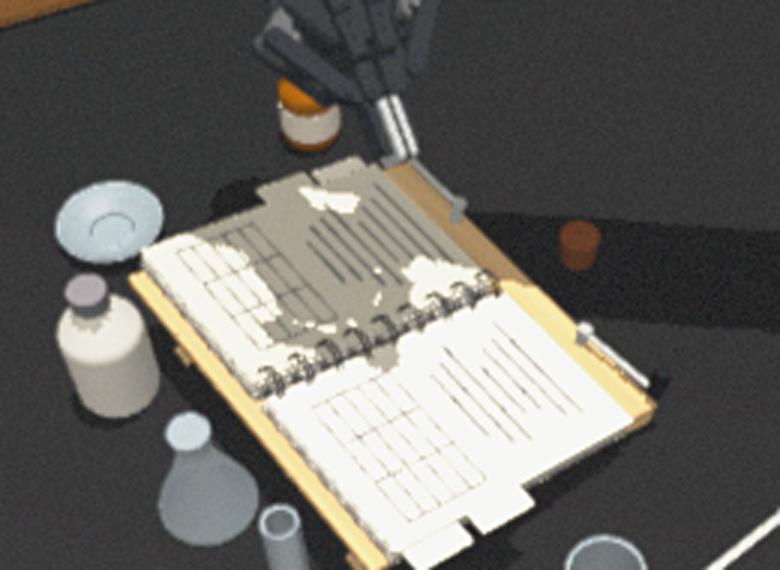

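View pics/g_top.png

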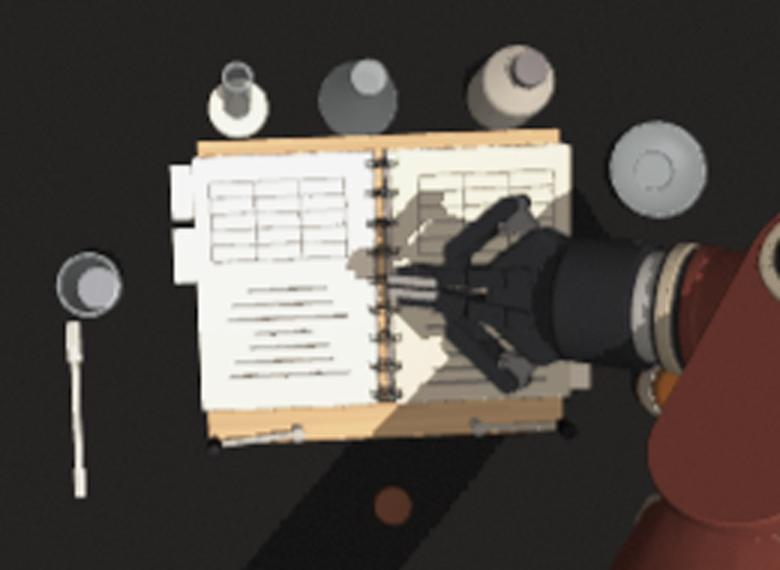

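```bash
python3 -m handwheel '[{"dx":-0.025,"dy":-0.015,"dz":0.0,"ax":-0.18,"ay":-0.04,"az":0.02},{"dx":-0.05,"dy":-0.03,"dz":0.02,"ax":-0.36,"ay":-0.08,"az":0.04},{"dx":-0.075,"dy":-0.04,"dz":0.03,"ax":-0.53,"ay":-0.12,"az":0.06},{"dx":-0.1,"dy":-0.05,"dz":0.04,"ax":-0.7,"ay":-0.16,"az":0.075},{"dx":-0.1265,"dy":-0.0526,"dz":0.05,"ax":-0.866,"ay":-0.197,"az":0.092}]'
python3 s8.py
```

```text
time: 11.0
tool_pos: [0.4212, -0.0108, 0.2172]
tool_rot: [0.003, 1.0, 0.027, 0.0]
contact_force: [0.8, 1.3, -0.4]
gripper_width: 0.0
t 11.0 tcp [ 0.4212 -0.0108  0.2172] rest [-100.4   89.9  200.4] 
z [ 0.001 -0.005 -1.   ] x [0.999 0.054 0.001] F [ 0.8  1.3 -0.4] q [-0.2   -0.463  2.079 -0.005  1.524 -0.253] g 0.0
0 d [ 0.0005 -0.0001  0.0003] a [ 0.005  -0.0007 -0.001 ] |d| 0.001 deg 0.3
1 d [-0.0306 -0.0607  0.119 ] a [ 0.005  -0.0007 -0.001 ] |d| 0.137 deg 0.3
2 d [-0.0186 -0.061   0.1758] a [ 0.005  -0.0007 -0.001 ] |d| 0.187 deg 0.3
```

```bash
python3 -m handwheel '[{"dx":-0.015,"dy":-0.03,"dz":0.05,"ax":0,"ay":0,"az":0},{"dx":-0.0306,"dy":-0.06,"dz":0.1,"ax":0.005,"ay":0,"az":0},{"dx":-0.028,"dy":-0.061,"dz":0.14,"ax":0.005,"ay":0,"az":0},{"dx":-0.023,"dy":-0.061,"dz":0.176,"ax":0.005,"ay":0,"az":0},{"dx":-0.023,"dy":-0.061,"dz":0.176,"ax":0.005,"ay":0,"az":0}]'
python3 - <<'E'
from h import *
st()
f=snap('scene','h_sc'); crop(f,'h_sc',rest2w([[-.1,.12,.04]],pose)[0])
w=snap('wrist','h_wr');cv2.imwrite('pics/h_wr.png',w['image'])
pts=[]
for th in [1.6,1.4,1.2,1.0,.8,.6,.4,.2,.05]:
    off=.0155
    pts.append([-.126+.07*np.cos(th)-off*np.sin(th), .075+.07*np.sin(th)+off*np.cos(th), .031])
plan(rest2w(pts,pose))
E
```

```text
time: 11.62
tool_pos: [0.392, 0.0491, 0.0375]
tool_rot: [-0.003, 1.0, 0.027, -0.005]
contact_force: [-1.0, -0.2, 0.7]
gripper_width: -0.002
t 11.62 tcp [0.392  0.0491 0.0375] rest [-163.1  151.4   30. ] 
z [-0.01   0.006 -1.   ] x [ 0.998  0.055 -0.009] F [-1.  -0.2  0.7] q [-0.068 -0.319  2.291  0.006  1.18  -0.125] g -0.002
h_sc 262 148 6
0 d [ 0.0153  0.0062 -0.001 ] a [0. 0. 0.] |d| 0.017 deg 0.0
1 d [ 0.0292  0.0041 -0.004 ] a [0. 0. 0.] |d| 0.03 deg 0.0
2 d [ 0.0432  0.0048 -0.0069] a [0. 0. 0.] |d| 0.044 deg 0.0
3 d [ 0.0567  0.0084 -0.0098] a [0. 0. 0.] |d| 0.058 deg 0.0
4 d [ 0.0693  0.0146 -0.0126] a [0. 0. 0.] |d| 0.072 deg 0.0
5 d [ 0.0804  0.0233 -0.015 ] a [0. 0. 0.] |d| 0.085 deg 0.0
6 d [ 0.0897  0.034  -0.017 ] a [0. 0. 0.] |d| 0.097 deg 0.0
7 d [ 0.0966  0.0465 -0.0185] a [0. 0. 0.] |d| 0.109 deg 0.0
8 d [ 0.1001  0.0566 -0.0193] a [0. 0. 0.] |d| 0.117 deg 0.0
```

View pics/h_sc.png

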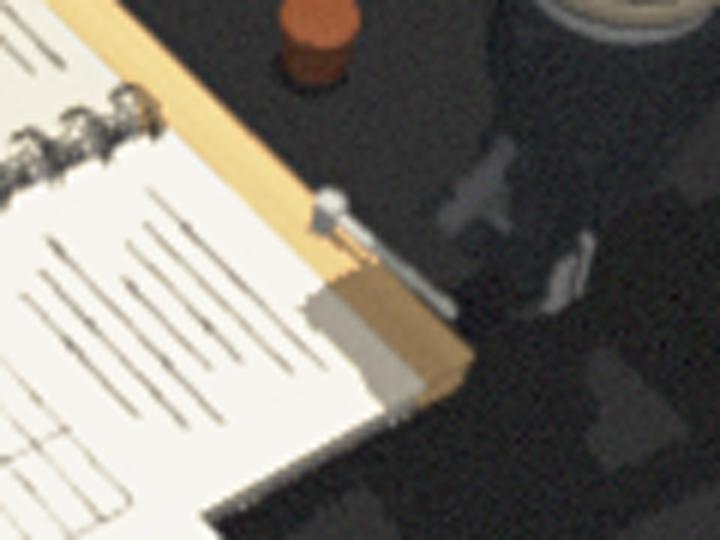

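View pics/h_wr.png

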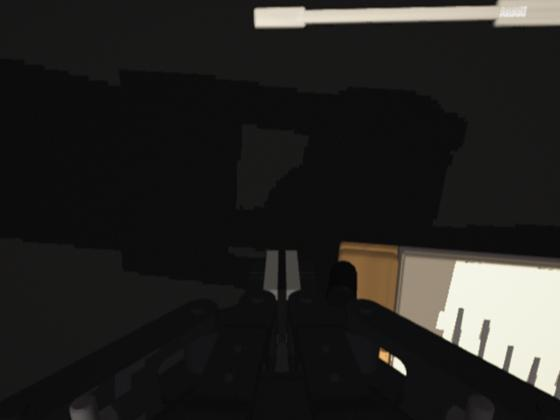

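```bash
python3 -m handwheel '[{"dx":0.015,"dy":0.005,"dz":-0.001,"ax":0,"ay":0,"az":0},{"dx":0.029,"dy":0.004,"dz":-0.004,"ax":0,"ay":0,"az":0},{"dx":0.043,"dy":0.005,"dz":-0.007,"ax":0,"ay":0,"az":0},{"dx":0.057,"dy":0.0084,"dz":-0.010,"ax":0,"ay":0,"az":0},{"dx":0.069,"dy":0.0146,"dz":-0.0126,"ax":0,"ay":0,"az":0}]'
cat > s9.py <<'E'
from h import *
st()
f=snap('scene','h_sc'); crop(f,'h_sc',rest2w([[-.1,.12,.04]],pose)[0])
w=snap('wrist','h_wr');cv2.imwrite('pics/h_wr.png',w['image'])
pts=[]
for th in [.8,.6,.4,.2,.05,0]:
    off=.0155
    pts.append([-.126+.07*np.cos(th)-off*np.sin(th), .075+.07*np.sin(th)+off*np.cos(th), .031])
plan(rest2w(pts,pose))
E
python3 s9.py
```

```text
time: 12.35
tool_pos: [0.4668, 0.0376, 0.0546]
tool_rot: [-0.003, 1.0, 0.027, 0.001]
contact_force: [-0.6, -1.4, -0.7]
gripper_width: 0.002
t 12.35 tcp [0.4668 0.0376 0.0546] rest [-87.1 135.8  31.4] 
z [ 0.001  0.006 -1.   ] x [0.999 0.055 0.001] F [-0.6 -1.4 -0.7] q [-0.082 -0.147  2.118  0.006  1.17  -0.139] g 0.002
h_sc 262 148 6
0 d [-0.0017 -0.0008  0.001 ] a [0. 0. 0.] |d| 0.002 deg 0.0
1 d [ 0.0094  0.0079 -0.0014] a [0. 0. 0.] |d| 0.012 deg 0.0
2 d [ 0.0186  0.0187 -0.0034] a [0. 0. 0.] |d| 0.027 deg 0.0
3 d [ 0.0256  0.0311 -0.0049] a [0. 0. 0.] |d| 0.041 deg 0.0
4 d [ 0.0291  0.0412 -0.0057] a [0. 0. 0.] |d| 0.051 deg 0.0
5 d [ 0.03    0.0447 -0.0059] a [0. 0. 0.] |d| 0.054 deg 0.0
```

View pics/h_sc.png

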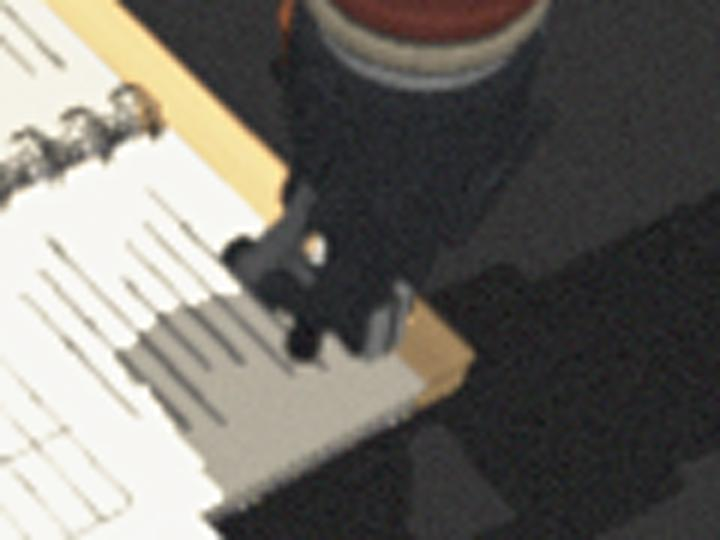

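View pics/h_wr.png

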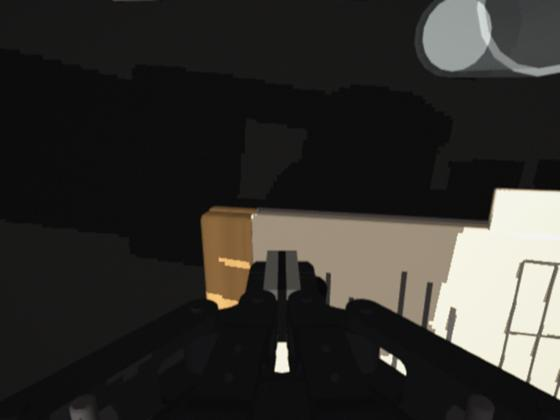

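```bash
python3 -m handwheel '[{"dx":0.009,"dy":0.008,"dz":-0.0015,"ax":0,"ay":0,"az":0},{"dx":0.0186,"dy":0.0187,"dz":-0.0035,"ax":0,"ay":0,"az":0},{"dx":0.0256,"dy":0.029,"dz":-0.005,"ax":0,"ay":0,"az":0},{"dx":0.028,"dy":0.036,"dz":-0.0055,"ax":0,"ay":0,"az":0},{"dx":0.028,"dy":0.036,"dz":-0.0055,"ax":0,"ay":0,"az":0}]'
python3 s9.py
```

```text
time: 13.08
tool_pos: [0.4958, 0.0025, 0.0596]
tool_rot: [-0.003, 1.0, 0.027, 0.0]
contact_force: [0.7, 0.4, 0.1]
gripper_width: 0.001
t 13.07 tcp [0.4958 0.0025 0.0596] rest [-59.6  99.2  30.6] 
z [ 0.001  0.005 -1.   ] x [0.999 0.053 0.001] F [0.7 0.4 0.1] q [-0.148 -0.084  2.051  0.006  1.174 -0.203] g 0.001
h_sc 262 148 6
0 d [-0.0278 -0.0362  0.0056] a [0. 0. 0.] |d| 0.046 deg 0.0
1 d [-0.0167 -0.0275  0.0032] a [0. 0. 0.] |d| 0.032 deg 0.0
2 d [-0.0074 -0.0167  0.0012] a [0. 0. 0.] |d| 0.018 deg 0.0
3 d [-0.0005 -0.0043 -0.0004] a [0. 0. 0.] |d| 0.004 deg 0.0
4 d [ 0.0031  0.0058 -0.0012] a [0. 0. 0.] |d| 0.007 deg 0.0
5 d [ 0.0039  0.0093 -0.0014] a [0. 0. 0.] |d| 0.01 deg 0.0
```

View pics/h_sc.png

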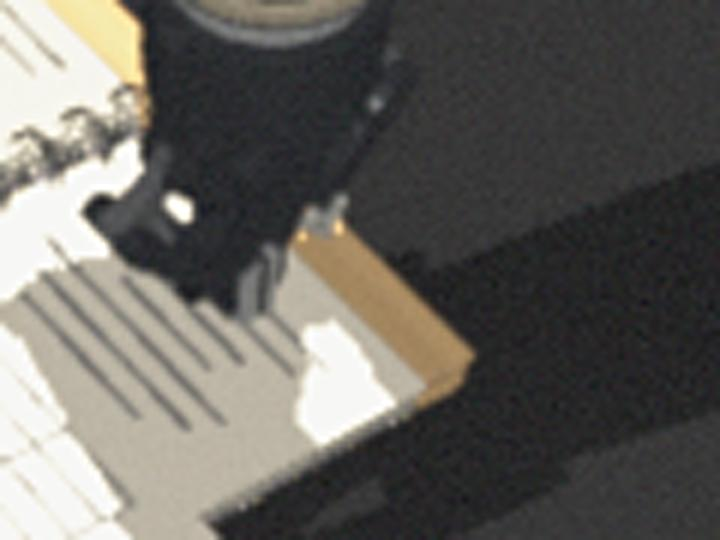

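```bash
python3 -m handwheel '[{"dx":0.002,"dy":0.003,"dz":-0.001,"ax":0,"ay":0,"az":0},{"dx":0.003,"dy":0.006,"dz":-0.001,"ax":0,"ay":0,"az":0},{"dx":0.003,"dy":0.006,"dz":-0.001,"ax":0,"ay":0,"az":0},{"dx":0.003,"dy":-0.02,"dz":-0.001,"ax":0,"ay":0,"az":0},{"dx":0.003,"dy":-0.06,"dz":-0.001,"ax":0,"ay":0,"az":0}]'
python3 s9.py;python3 - <<'E'
from h import *
f=snap('top','h_top'); crop(f,'h_top',rest2w([[-.1,.12,.04]],pose)[0])
E
```

```text
time: 13.8
tool_pos: [0.4955, 0.0633, 0.061]
tool_rot: [-0.003, 1.0, 0.026, 0.001]
contact_force: [1.8, -0.3, -0.2]
gripper_width: -0.003
t 13.8 tcp [0.4955 0.0633 0.061 ] rest [-56.3 159.9  31.3] 
z [ 0.001  0.005 -1.   ] x [0.999 0.052 0.001] F [ 1.8 -0.3 -0.2] q [-0.025 -0.077  2.042  0.005  1.176 -0.079] g -0.003
h_sc 262 148 6
0 d [-0.0308  0.0261  0.0066] a [0. 0. 0.] |d| 0.041 deg 0.0
1 d [-0.0197  0.0348  0.0042] a [0. 0. 0.] |d| 0.04 deg 0.0
2 d [-0.0105  0.0456  0.0022] a [0. 0. 0.] |d| 0.047 deg 0.0
3 d [-0.0036  0.0581  0.0006] a [0. 0. 0.] |d| 0.058 deg 0.0
4 d [-0.0001  0.0682 -0.0002] a [0. 0. 0.] |d| 0.068 deg 0.0
5 d [ 0.0008  0.0717 -0.0004] a [0. 0. 0.] |d| 0.072 deg 0.0
h_top 220 219 6
```

View pics/h_sc.png

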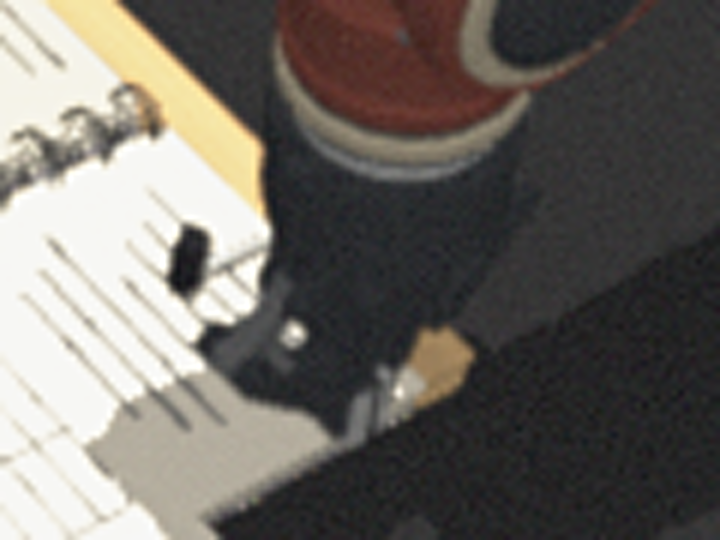

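View pics/h_top.png

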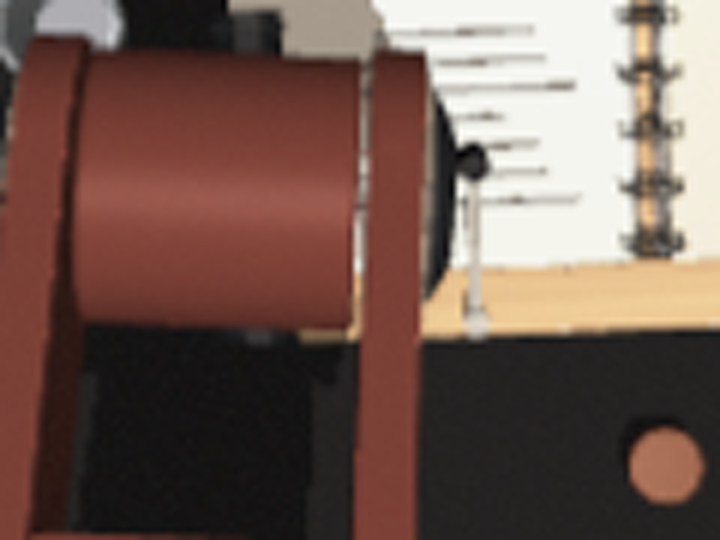

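```bash
python3 - <<'E'
from h import *
f=load('pics/h_top.npz')
P=lambda u,v,w:px2plane(f,220+(u+.5)/6-.5,219+(v+.5)/6-.5,w)
a=P(474.5,190,.022);b=P(476,295,.022);c=P(472,162,.045);d=P(478,322,.028)
print(a,b,np.arctan2((a-b)[1],(a-b)[0]));print(c,d,'from pin',np.arctan2(c[1]-.075,c[0]+.126))
g=load('pics/h_sc.npz')
c=px2plane(g,262+197/6,148+232/6,.045);print(c,np.arctan2(c[1]-.075,c[0]+.126))
a=px2plane(g,262+262/6,148+243/6,.022);b=px2plane(g,262+215/6,148+270/6,.022);print(a,b,np.arctan2((b-a)[1],(b-a)[0]))
st()
plan(rest2w([[-.03,.185,.20]],pose))
E
```

```text
[-0.06969447  0.07454643  0.022     ] [-0.11428492  0.07530838  0.022     ] -0.017085974606383014
[-0.05265264  0.07626722  0.045     ] [-0.12406501  0.07511226  0.028     ] from pin 0.017275236254845523
[-0.05590578  0.07780622  0.045     ] 0.04001354497792295
[-0.09157923  0.07979345  0.022     ] [-0.06777473  0.08119587  0.022     ] 0.05884578905846603
t 13.95 tcp [0.495  0.0643 0.0607] rest [-56.8 160.9  31.2] 
z [ 0.     0.005 -1.   ] x [0.998 0.057 0.001] F [ 0.6 -0.4 -0.1] q [-0.023 -0.077  2.043  0.005  1.176 -0.082] g -0.002
0 d [-0.0086 -0.0249 -0.1706] a [0. 0. 0.] |d| 0.173 deg 0.0
```

```bash
python3 -m handwheel '[{"dx":0,"dy":-0.01,"dz":-0.06,"ax":0,"ay":0,"az":0},{"dx":0,"dy":-0.05,"dz":-0.12,"ax":0,"ay":0,"az":0},{"dx":-0.01,"dy":-0.1,"dz":-0.17,"ax":0,"ay":0,"az":0},{"dx":-0.03,"dy":-0.16,"dz":-0.18,"ax":0,"ay":0,"az":0},{"dx":-0.03,"dy":-0.21,"dz":-0.18,"ax":0,"ay":0,"az":0}]'
python3 -m handwheel '[{"dx":0,"dy":-0.05,"dz":0,"ax":0,"ay":0,"az":0},{"dx":0,"dy":-0.1,"dz":0,"ax":0,"ay":0,"az":0},{"dx":0,"dy":-0.1,"dz":0,"ax":0,"ay":0,"az":0}]'
python3 s7.py
```

```text
time: 14.58
tool_pos: [0.455, 0.2681, 0.2446]
tool_rot: [-0.003, 1.0, 0.026, 0.003]
contact_force: [1.4, 0.4, -1.3]
gripper_width: 0.002
time: 14.95
tool_pos: [0.4486, 0.3689, 0.2418]
tool_rot: [-0.003, 1.0, 0.029, 0.0]
contact_force: [0.3, -0.8, -1.0]
gripper_width: 0.0
g_sc 122 72 3
g_top 200 128 3
```

View pics/g_sc.png

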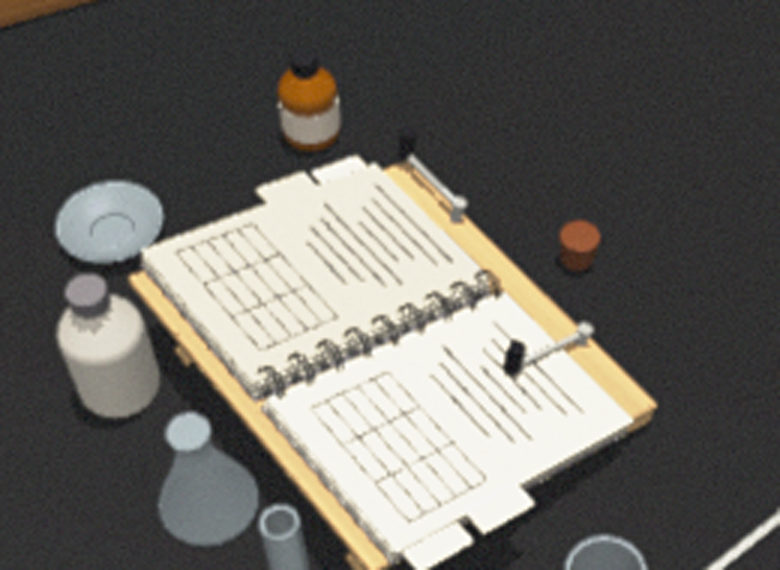

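View pics/g_top.png

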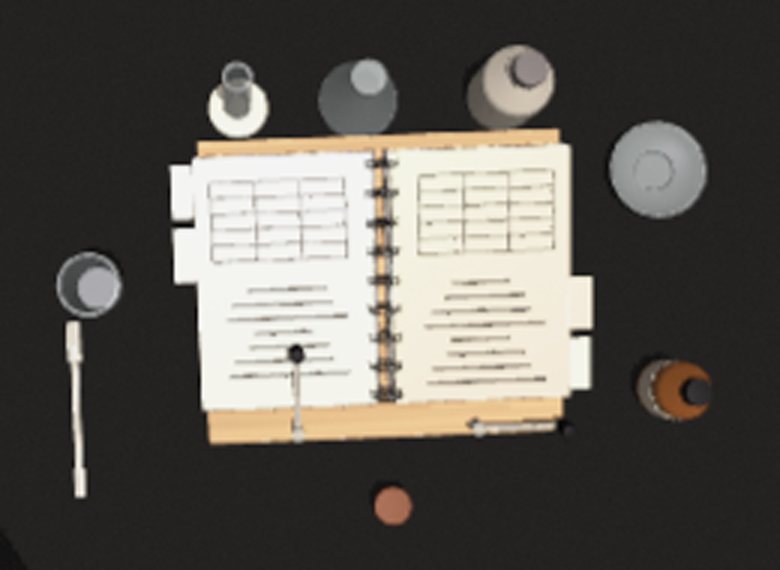

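```bash
python3 - <<'E'
from h import *
f=load('pics/g_top.npz');a=load('pics/a_top.npz')
P=lambda u,v,w:px2plane(f,200+(u+.5)/3-.5,128+(v+.5)/3-.5,w)
for n,c,d,pin,s in [('L',P(295.5,353,.045),P(298,430,.022),.075,1),('R',P(567,427,.0485),P(478,430,.0255),-.075,-1)]:
    print(n,c.round(4),d.round(4),np.arctan2(s*(c[1]-pin),c[0]+.126))
g=load('pics/g_sc.npz')
c=px2plane(g,122+515/3,72+343/3,.045);print('sceneL',c.round(4),np.arctan2(c[1]-.075,c[0]+.126))
c=px2plane(g,122+409/3,72+140/3,.0485);print('sceneR',c.round(4),np.arctan2(-c[1]-.075,c[0]+.126))
for k,u,v in [('stop',331,296),('amber',426,258),('dish',419,184),('white',370,157),('flask',319,160),('cyl',280,162),('beak',230,223),('spat',226,265)]:
    d=cv2.absdiff(f['image'],a['image'])[v-14:v+15,u-9:u+10].max(2);print(k,d.mean().round(1),(d>60).sum())
print(manip.state()['time'])
E
```

```text
L [-0.052   0.0764  0.045 ] [-0.1226  0.0754  0.022 ] 0.019586473572208867
R [-0.121  -0.1414  0.0485] [-0.1276 -0.0739  0.0255] 1.4958932672657008
sceneL [-0.0543  0.0758  0.045 ] 0.011744846147598811
sceneR [-0.117  -0.1305  0.0485] 1.4096192363509557
stop 3.0 0
amber 3.4 0
dish 6.0 0
white 5.5 0
flask 4.5 0
cyl 4.6 0
beak 4.3 0
spat 2.9 0
15.05
```

```bash
python3 - <<'E'
from h import *
for n in('sc','top'):
    f=load(f'pics/g_{n}.npz'); crop(f,f'k_{n}',rest2w([[-.12,-.11,.03]],pose)[0],(35,26),10)
E
```

```text
k_sc 228 103 10
k_top 338 241 10
```

View pics/k_sc.png

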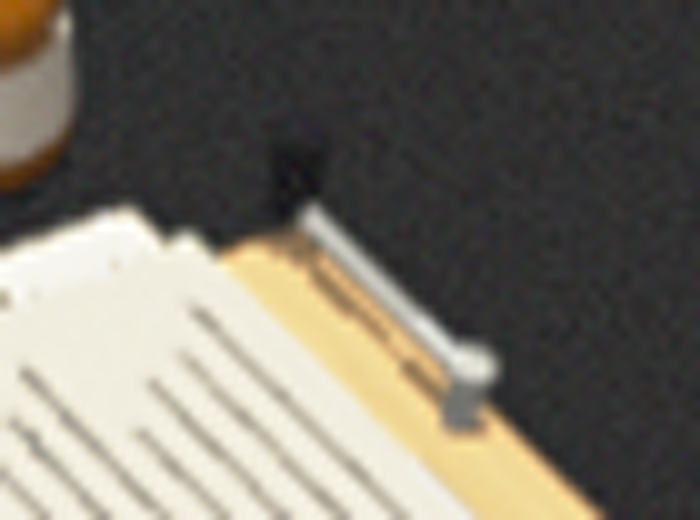

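View pics/k_top.png

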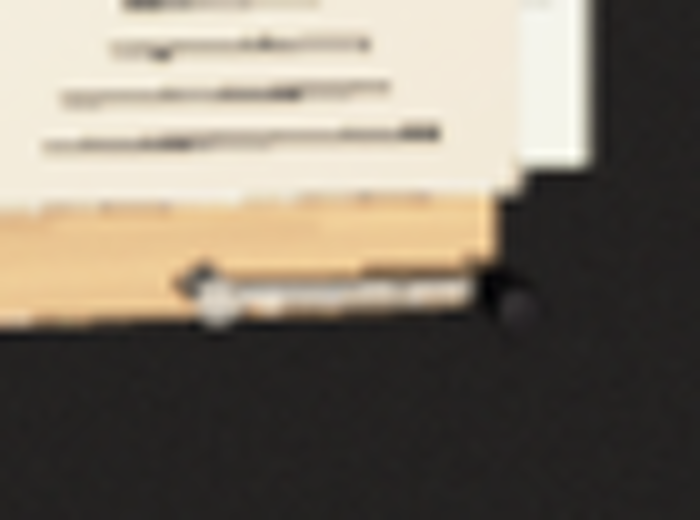

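```bash
python3 -c "
from plant import manip
print(manip.job_done())"
```

```text
the job is handed in; nothing more can be done
None
```

The leaf is turned, and I handed the job in at about 15 s of the 54 s allowed. Every move was a push with the fingers shut.

**What I did:**
1. I pushed the right keeper out until it lay along the ledge.
2. I raised the top leaf from under its own tab, pushed it just past upright, and let it fall flat onto the left-hand pages.
3. I pushed the left keeper in over the turned leaf, then drew the arm well clear.

**Last checks:**
- **Leaves:** the turned leaf lies flat on the left, with its tab at v 26. The next leaf's tab is still down on the right.
- **Left keeper:** I measured 0.01 to 0.02 rad from both cameras, so it points straight up the page. Earlier readings, with the arm partly in view, spread from −0.02 to 0.06.
- **Right keeper:** its arm looks parallel to the ledge in the close-up from above, about 1.57 rad. The cap position read lower, 1.50 from the top camera and 1.41 from the scene camera. I put more weight on the arm line, because the dark cap is hard to place against the dark bench and the cap readings seemed to sit a few millimetres too far up the page.
- **Things around the book:** the before and after top views show none of the eight items moved.
- **Forces:** the wrist force readings, taken at the end of each move, stayed within a few newtons.

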